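# Assemble the cutting set of a meat mincer

### The job

Put the washed mincer back together: push the ring knife fully onto the square of the feed screw's spindle, then the coarse plate (the one with the big holes) onto the pin in front of it with its notch over the tongue, then fit the lock ring over both with its red pip at the white mark, press it in against the spring and turn it clockwise to the red mark, so that it stays locked. Feel the parts home gently, never force them, and leave the fine plate in the rack and everything else where it stands.

Things in the scene. Friction and masses are not known exactly. Their poses are not given: they have to be found in the camera images.
- mincer: Fixed electric meat mincer: white motor housing, aluminium barrel whose mouth faces the robot. Origin on the worktop under the mouth's centre; x level into the machine along the barrel's axis (160 mm up), z up. Neck 49 mm across from x = 0 to 24 mm, then 63 mm. Four bayonet lugs 35 degrees wide on the neck at top, bottom, left, right, x = 8 to 13 mm, out to radius 29.5 mm.
- mouth (a point): Centre of the barrel's mouth, on the axis, 160 mm above the worktop; axes as mincer (x into the machine). 'x' in these notes counts from it, negative towards the robot. Behind it a feed tube begins at x = 77 mm; it carries a tray, 132 mm wide, front edge at x = 80 mm, rim 261 mm above the worktop.
- tongue (a point): Tip of the tongue for the plate's notch, a bar 8 mm wide and 3.5 mm thick (21.5 to 25 mm above the axis) that stands forward from the top of the neck to this point, x = -18.5 mm; axes as mincer.
- feed_screw: Steel feed screw in the barrel, origin on the axis, at the mouth when at rest; axes as mincer. It yields along +x by at most 8 mm, to a hard stop, against a spring (3 N to start it, then 0.6 N per mm). Its spindle points at the robot: shoulder at x = -6 mm, square of 12 mm from -6 to -14 mm (its last 1.5 mm stepped to 10.6 mm), then a round pin of 9.5 mm to -32 mm, its last 3.5 mm tapered.
- spindle_tip (a point): Tip of the pin, on the axis, x = -32 mm at rest; axes as mincer. The square behind it stands turned from upright by up to 35 degrees either way; this is not measured. Find it by feel: press the knife lightly on the square's end, roll it about the axis until it drops on (8 mm further in, and the force falls away). The spindle turns with the gears behind it, stiffly (0.04 N m).
- knife: Ring knife: steel disc 40 mm across its twelve flats (two at left and right), 9 mm thick, four swept blades in an outer ring, square hole of 13 mm, about 60 g. Origin at its centre, x along the hole, the hole's sides parallel to y and z. Stands on edge, z up, in a narrow slot of the rack. Fully on the spindle its centre is at x = -10.5 mm (feed screw at rest).
- coarse_plate: Steel plate with big holes (6.5 mm): disc 48 mm across its twelve flats (two at left and right), 8 mm thick, centre hole 11.5 mm, notch for the tongue 11 mm wide and 3.5 mm deep in its rim at +z, about 90 g. Origin at its centre, x along the hole. Stands on edge, notch up, in a narrow slot of the rack. Against the knife its centre is at x = -19 mm (feed screw at rest).
- fine_plate: The same plate but with many small holes (3 mm); not used, stays in the rack. Origin and axes as coarse_plate.
- lock_ring: Aluminium lock ring: twelve-sided sleeve, 69 mm across flats (two at left and right), 43.5 mm long, inside radius 31 mm. Front wall with a 34 mm opening at its -x end; its boss, 6 mm behind the front, presses on the plate. Origin mid-length on the axis, x towards the open end, z towards the red pip. Stands on edge, pip up, in the rack's wide slot. About 120 g. Its x must match the mincer's.
- ring_mark (a point): The red pip on the lock ring: point at the rim of its open end, 34.5 mm from its axis along its z. The four lugs inside that end, 30 degrees wide and 5 mm thick, reach in to radius 27.2 mm; axes as lock_ring.
- open_mark (a point): Beside the white dot on the barrel, 18 degrees left of the top as seen from the robot, 34.5 mm from the axis, x = 18 mm. With the pip here (12 degrees of play either way) the ring's lugs pass between the barrel's. Push in against the spring until the ring's centre is at about x = -1.5 mm (at least -3; the spring's hard stop comes at +0.75).
- lock_mark (a point): Beside the red dot on the barrel, 18 degrees right of the top, 34.5 mm from the axis, x = 18 mm. From the open mark the pressed-in ring turns 36 degrees clockwise as seen from the robot (positive about x) until the pip is here; a stop comes 3 degrees later. Let go, the spring holds the locked ring with its centre at x = -3.75 mm.
- rack: Fixed wire drying rack, 206 mm long along its x (roughly to the robot's right), origin on the worktop at its middle; wires up to 50 mm high, within 16 mm of its middle line (feet 30 mm). Narrow slots at x = -70, -28 and 14 mm, wide slot at 68 mm; parts stand in them with their x along the rack's x, their axes above the worktop at: knife 37.3, plates 41.9, ring 54.1 mm.
- mince_bowl: Loose steel bowl, 136 mm across and 45 mm high, on the worktop under the mouth; origin at the centre of its underside.
- salt_shaker: Salt shaker, 44 mm across, 90 mm high, to the right of the mincer. Origin under its centre.
- pepper_jar: Glass pepper jar with a light grey cap, 47 mm across, 98 mm high, to the right of the mincer. Origin under its centre.
Mind the look-alikes: they are no part of the job. Of the things shaped like the lock_ring, the aluminium one is meant.

How it is judged:
By the outcome, as a careful person would: the job done as asked, in the order asked, and still so for the second after the job is handed in, with the robot touching nothing.
It also fails if it takes over 72 s, if anything falls off the work surface, if the arm or the gripper's body presses on something with over 40 N, if the wrist force passes 120 N, or if a joint passes its speed limit or range.

### The arm

A 7-joint arm with a two-finger parallel gripper is mounted at the origin on a cart in front of the work surface, level with it; the furniture and walls round the work are solid. World frame = base frame: x ahead of the robot, y to its left, z up, the work surface at z = 0. Lengths are in m, angles in rad, forces in N, time in s.
With the tool pointing down it reaches from about 0.4 to 0.85 m from the base axis. Payload 10.4 kg.
Tool frame: the origin (TCP) lies midway between the tips of the shut fingers; the grasp point (between the pads) lies 19 mm behind it; z points along the fingers, y is the line along which they close (so a half turn about z gives the same grasp; the last joint's range is limited). The gripper opens to 85 mm and grips with 20 to 120 N. Pads are 22 mm wide; open, the fingers measure 114 mm over their backs; the gripper's body (76 mm by 85 mm) begins 54 mm behind the grasp point. The pads swing forward as they close: fully open they stand 13 mm farther back than shut.
Start: joints at [1.109, 0.332, -0.065, 1.46, 0.022, 1.35, -0.088], TCP at [0.266, -0.566, 0.231] pointing down, gripper open.
Joint ranges: [-2.6, 2.6], [-0.5, 2.12], [-1.47, 1.34], [0.16, 2.42], [-1.27, 4.41], [0.06, 2.06], [-2.6, 2.6]. Speed limits (rad/s): [2.22, 2.22, 2.79, 2.79, 3.14, 3.14, 3.14].

### API

Orientations are given as a unit quaternion [x, y, z, w].
In Python, from workcell import get_obs, camera, camera_params, hand_in gives the robot as it stands.
- The arm moves only by the tool carry_out, never from a script. Its argument "commands" is a list that holds one entry, the list of rows, each a list of 6 numbers: the shift along the tool's x, y, z in units of 40 mm (1.0 is 40 mm), then the turn, a rotation vector about the tool's x, y, z in units of 6 degrees (1.0 is 6 degrees). In form: [[[x, y, z, ax, ay, az], ...]]. A call has 1 to 20 rows; each row shifts and turns the commanded pose from where the row before left it, along the tool's axes as they then stand; what a row does not reach is not made up. A row lasts 1/12 s, in which the tool goes at most 41.7 mm and 7.16 degrees, less where a joint would pass 70% of its speed; a pose out of reach is approached as far as the arm can. A call is refused whole if a number of a shift passes 1 or a number of a turn 1, either way. A call with a gripper value outside its range is refused whole. "hand" is the closure, from -1 (fully open) to 1 (shut), set as the call begins (left out, the last holds). The fingers move at their own pace and stop on an object; "force" is the grip in N (left out, the last holds). Time passes only in rows, so rows that do not move let the fingers close. It gives the time, the measured TCP pose, the force, the opening and the grip force at its end, in the units of the state.
- get_obs(): the state, without advancing time (a new reading comes with each control period).
- camera(name): name is "scene" or "side" or "wrist"; returns the picture (480x640x3 uint8, red, green, blue); there is no depth.
- camera_params(name): a dict with "mtx" (3x3 intrinsics, pixels), "R" (3x3) and "t" (3): a world point X has camera coordinates R X + t. Camera axes: x right, y down, z forward; pixel columns grow to the right and rows downward; lengths in m; the calibration is good to about 2 mm. A picture is of the moment at which its call begins: read the wrist's pose just before it. camera_params takes no time and is no camera call; for the wrist camera it gives the pose at the moment of the call.
- hand_in(): hands the job in; it is judged then, once.
The state is a dict: "clock": time; "joint_pos": joint angles; "joint_velocities": joint speeds; "tau": joint torques, N m; "position": TCP position; "ee_rot": TCP orientation; "ft_force": force on the tool from outside, world axes, zero at the start; "torque": the same for the moment, N m; "grip_width": opening from 0.0 (shut) to 1.0 (fully open); "grasp_force": force on a finger pad.
Only numpy, scipy, OpenCV 4.12 (cv2) and the standard library are available. Lean on these libraries where they do the work, as an engineer would, in place of code of your own. Each camera call takes 0.05 s, during which the arm holds its last target. There are 200 camera calls.

## Working session

There is one attempt and no reset: what is moved stays moved. The work goes in short steps, Python scripts to look and compute and a tool call to move; the robot and the scene stay as the last step left them, time stands still between calls to the robot, and variables do not carry over. Pictures are saved under pics/ and viewed, at most 10 in all, crops included, and the job is handed in when it is done.

Besides the shell and the picture viewer there is one more tool, called in YAML: its name, and indented under it one key for each argument. carry_out: Moves the arm, as the interface text tells. Its arguments: {"type":"object","properties":{"commands":{"type":"array"},"hand":{"type":"number"},"force":{"type":"number"}},"required":["commands"]}

```bash
ls; mkdir -p pics
cat > h.py <<'E'
import numpy as np, cv2
from workcell import get_obs, camera, camera_params, hand_in
from scipy.spatial.transform import Rotation as Ro
def ray(p,uv):
    K,R,t=[np.array(p[k],float) for k in("mtx","R","t")]
    d=R.T@np.linalg.inv(K)@np.array([uv[0],uv[1],1.]); return -R.T@t,d/np.linalg.norm(d)
def onz(p,uv,z):
    o,d=ray(p,uv); return o+d*(z-o[2])/d[2]
def proj(p,X):
    c=np.array(p["R"])@np.array(X)+np.array(p["t"]).ravel(); q=np.array(p["mtx"])@c; return q[:2]/q[2]
def tri(*po):
    A=np.zeros((3,3));b=np.zeros(3)
    for p,uv in po:
        o,d=ray(p,uv);M=np.eye(3)-np.outer(d,d);A+=M;b+=M@o
    return np.linalg.solve(A,b)
E
python3 - <<'E'
from h import *
o=get_obs();print({k:np.round(v,3).tolist() for k,v in o.items()})
for n in("scene","side","wrist"):
    p=camera_params(n);im=camera(n);cv2.imwrite(f"pics/{n}0.png",im[:,:,::-1]);c,d=ray(p,(320,240));print(n,c.round(3),d.round(3),np.array(p["mtx"])[0,0])
E
```

```text
pics
{'clock': 0.0, 'joint_pos': [1.109, 0.333, -0.065, 1.461, 0.022, 1.35, -0.089], 'joint_velocities': [-0.0, 0.0, 0.0, 0.0, -0.001, -0.0, 0.0], 'tau': [-0.001, -62.545, 0.049, -39.161, 0.016, 0.01, 0.0], 'position': [0.265, -0.565, 0.231], 'ee_rot': [0.976, 0.218, -0.0, -0.001], 'ft_force': [0.372, 0.074, 0.022], 'torque': [-0.003, 0.009, 0.014], 'grasp_force': 0.0, 'grip_width': 1.0}
scene [-0.174  0.625  0.802] [ 0.644 -0.485 -0.592] 553.8665918488672
side [0.217 0.842 0.62 ] [ 0.326 -0.798 -0.507] 525.1555803222438
wrist [ 0.338 -0.531  0.372] [-0.294 -0.136 -0.946] 378.6828502007081
```

View pics/scene0.png

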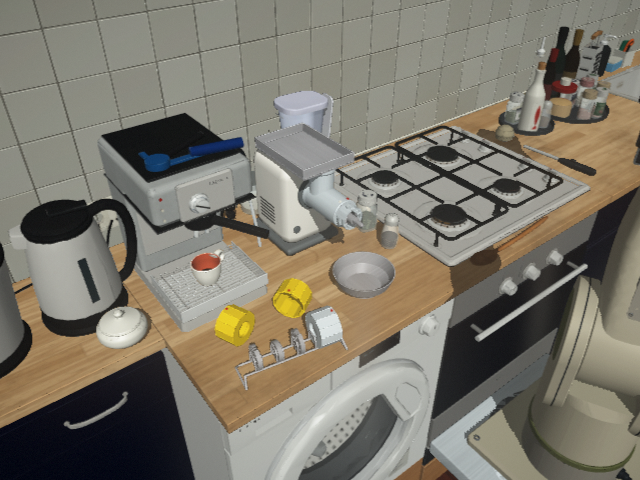

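View pics/side0.png

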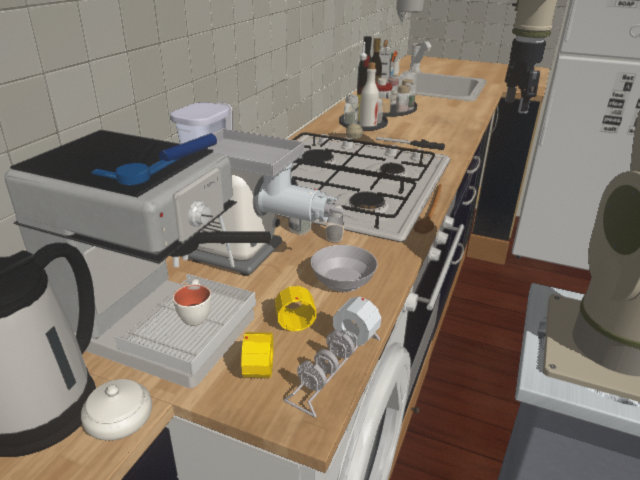

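Two yellow lock-ring look-alikes stand at scene (235,325) and (292,298). The aluminium ring is in the rack's wide slot at (322,327). The mincer's mouth is near (358,222). Next I'll enlarge the rack and mouth from both views.

Run:
```python
from h import *
a=cv2.imread("pics/scene0.png");b=cv2.imread("pics/side0.png")
r=lambda i,x,y:cv2.resize(i[y:y+100,x:x+133],(400,300),interpolation=cv2.INTER_CUBIC)
# scene rack, scene mouth / side rack, side mouth
cv2.imwrite("pics/c1.png",np.vstack([np.hstack([r(a,225,300),r(a,290,160)]),np.hstack([r(b,270,300),r(b,240,150)])]))
ps,pd=camera_params("scene"),camera_params("side")
print("ring",tri((ps,(322,327)),(pd,(356,322))),"bowl",tri((ps,(363,273)),(pd,(344,267))))
print("spind tip",tri((ps,(362,226)),(pd,(340,214))))
```

```text
ring [0.41988157 0.17463585 0.05219841] bowl [ 0.50830688 -0.00434379  0.03346299]
spind tip [ 0.52245548 -0.00743037  0.14937104]
```

View pics/c1.png

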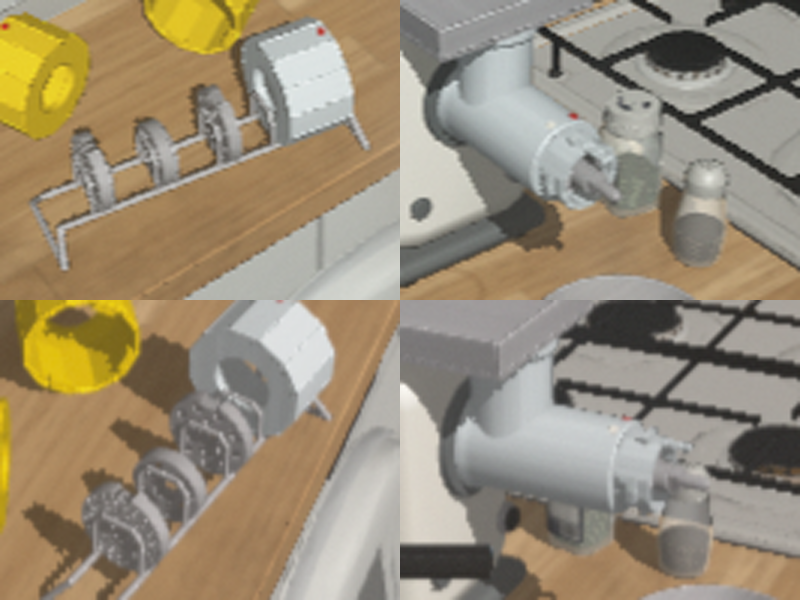

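The crop shows the rack, from its far end: plate at scene (256,357), knife or plate (277,350), plate (298,341), then the aluminium ring (322,327). The spindle tip is at scene (362,227) and side (341,208). The white and red dots are at scene (340,202) and (348,199).

```bash
cat >> h.py <<'E'
from scipy.linalg import logm,expm
def T(pos,R):
    M=np.eye(4);M[:3,:3]=R;M[:3,3]=pos;return M
def down(yaw,roll=0,ax=None):
    "tool x level at yaw (deg), z down; roll deg about world axis ax (3-vec)"
    R=Ro.from_euler('z',yaw,degrees=True)*Ro.from_euler('x',180,degrees=True)
    if roll: R=Ro.from_rotvec(np.radians(roll)*np.array(ax))*R
    return R.as_matrix()
def cur():
    o=get_obs();return T(o["position"],Ro.from_quat(o["ee_rot"]).as_matrix())
def plan(A,B,n=None,lim=0.9):
    "n equal rows from pose A to B; prints the row"
    L=np.real(logm(np.linalg.inv(A)@B))
    w=np.array([L[2,1],L[0,2],L[1,0]]);
    if n is None: n=int(max(1,np.ceil(max(np.abs(np.degrees(w)/6).max(),np.abs(L[:3,3]/.04).max())/lim)))
    S=expm(L/n);row=np.r_[S[:3,3]/.04,np.degrees(Ro.from_matrix(S[:3,:3]).as_rotvec())/6]
    print(n,"x",row.round(3).tolist());return B
E
python3 - <<'E'
from h import *
ps,pd=camera_params("scene"),camera_params("side")
f=lambda n,a,b:print(n,tri((ps,a),(pd,b)).round(4))
f("tip",(361.7,226.7),(341,208.3));f("white",(340,201.7),(312.3,192.3));f("red",(347.7,198.7),(316,189.3));f("pl-70",(255.7,356.7),(311.7,375));f("pl14",(298,341.5),(341.5,345))
A=cur();B=plan(A,T([.42,-.2,.33],down(60)));C=plan(B,T([.40,.2,.22],down(90)))
E
```

```text
tip [0.5155 0.0009 0.1615]
white [0.5725 0.0117 0.1924]
red [ 0.5747 -0.0108  0.1893]
pl-70 [0.4432 0.3074 0.0404]
pl14 [0.4261 0.2259 0.0408]
11 x [0.823, -0.403, -0.225, -0.001, -0.0, -0.528]
11 x [0.869, -0.303, 0.25, 0.0, 0.0, -0.455]
```

carry_out:
  commands:
    - [[0.823, -0.403, -0.225, 0, 0, -0.528], [0.823, -0.403, -0.225, 0, 0, -0.528], [0.823, -0.403, -0.225, 0, 0, -0.528], [0.823, -0.403, -0.225, 0, 0, -0.528], [0.823, -0.403, -0.225, 0, 0, -0.528], [0.823, -0.403, -0.225, 0, 0, -0.528], [0.823, -0.403, -0.225, 0, 0, -0.528], [0.823, -0.403, -0.225, 0, 0, -0.528], [0.823, -0.403, -0.225, 0, 0, -0.528], [0.823, -0.403, -0.225, 0, 0, -0.528], [0.823, -0.403, -0.225, 0, 0, -0.528]]
  hand: -1

```text
clock: 1.07
position: [0.4203, -0.1982, 0.3305]
ee_rot: [0.865, 0.501, -0.0, -0.0]
ft_force: [1.3, 0.0, 1.0]
grip_width: 0.999
grasp_force: 0.0
```

carry_out:
  commands:
    - [[0.869, -0.303, 0.25, 0, 0, -0.455], [0.869, -0.303, 0.25, 0, 0, -0.455], [0.869, -0.303, 0.25, 0, 0, -0.455], [0.869, -0.303, 0.25, 0, 0, -0.455], [0.869, -0.303, 0.25, 0, 0, -0.455], [0.869, -0.303, 0.25, 0, 0, -0.455], [0.869, -0.303, 0.25, 0, 0, -0.455], [0.869, -0.303, 0.25, 0, 0, -0.455], [0.869, -0.303, 0.25, 0, 0, -0.455], [0.869, -0.303, 0.25, 0, 0, -0.455], [0.869, -0.303, 0.25, 0, 0, -0.455], [0, 0, 0, 0, 0, 0], [0, 0, 0, 0, 0, 0]]

```text
clock: 2.15
position: [0.3991, 0.2015, 0.2198]
ee_rot: [0.705, 0.709, -0.0, -0.0]
ft_force: [-0.3, -1.1, 0.5]
grip_width: 0.998
grasp_force: 0.0
```

Run:
```python
from h import *
p=camera_params("wrist");im=camera("wrist");cv2.imwrite("pics/w1.png",im[:,:,::-1])
np.savez("w1.npz",**p)
o=get_obs();print(o["clock"],o["position"],o["ee_rot"],o["ft_force"])
c,d=ray(p,(320,240));print(c,d)
for n,X in dict(pl70=[.443,.307,.042],pl14=[.426,.226,.042],ring=[.4148,.173,.054]).items():print(n,proj(p,X))
```

```text
2.2 [0.39992117 0.19993772 0.22006847] [ 7.06552963e-01  7.07660094e-01 -3.19201333e-04 -1.54587371e-05] [ 0.29974349 -0.80121687 -0.76827335]
[0.39784448 0.28272777 0.36134296] [-0.0014408  -0.32201559 -0.94673327]
pl70 [379.49001484  78.91495303]
pl14 [354.13852512 182.22046703]
ring [340.18992199 245.82860213]
```

View pics/w1.png

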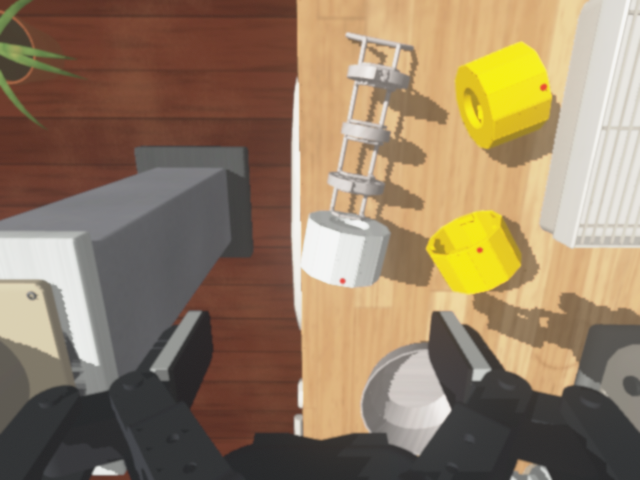

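The wrist view shows slot -70 at (378,76), slot -28 at (365,132), slot 14 at (356,184) and the ring at (345,250) with its pip at (342,281). Slot -28 holds the narrower part, so that is the knife. To tell coarse from fine, I'll enlarge both plates.

Run:
```python
from h import *
a=cv2.imread("pics/scene0.png");b=cv2.imread("pics/side0.png");w=cv2.imread("pics/w1.png")
r=lambda i,x,y,ww,hh,W,H:cv2.resize(i[y:y+hh,x:x+ww],(W,H),interpolation=cv2.INTER_CUBIC)
top=np.hstack([r(b,290,355,40,40,320,320),r(b,320,322,40,40,320,320)])
top=np.hstack([top,r(a,245,335,20,40,160,320)])
cv2.imwrite("pics/c2.png",np.vstack([top,r(w,320,50,100,35,800,280)]))
```

```text
(no output)
```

View pics/c2.png

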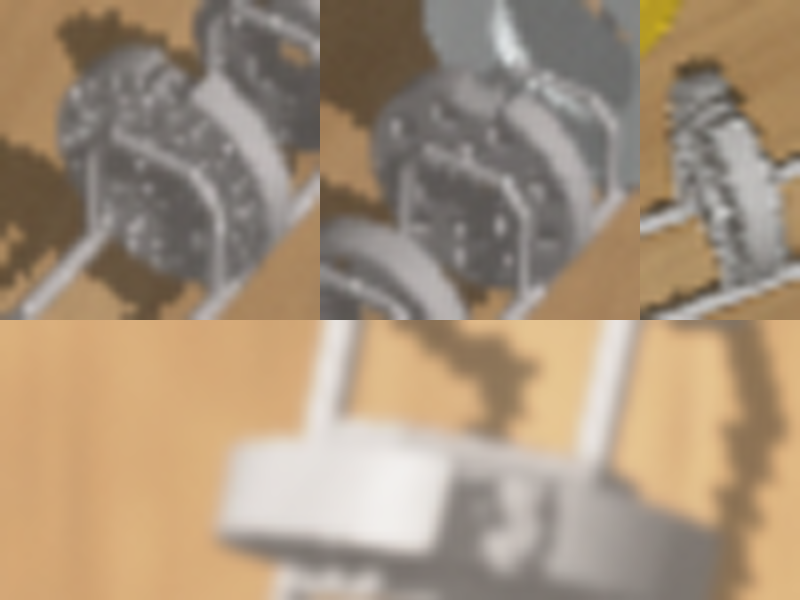

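Run:
```python
from h import *
p=np.load("w1.npz")
P={}
for n,uv,z in(("fine",(377,75),.0659),("knife",(365.5,131),.0573),("coarse",(356.5,183),.0659)):
    P[n]=onz(p,uv,z);print(n,P[n].round(4))
for uv,z in(((342.5,281),.0885),): print("pip",onz(p,uv,z).round(4))
s=dict(fine=-70,knife=-28,coarse=14)
A=np.polyfit([s[k] for k in P],np.array([P[k][:2] for k in P]),1);print(A, np.degrees(np.arctan2(A[0,1],A[0,0])))
# edge rows of ring mask center near z axis
```

```text
fine [0.4377 0.3078 0.0659]
knife [0.4321 0.2686 0.0573]
coarse [0.4258 0.2296 0.0659]
pip [0.4154 0.1559 0.0885]
[[-1.41936310e-04 -9.30145024e-04]
 [ 4.27870218e-01  2.42614981e-01]] -98.67617075248532
```

The slot -70 plate has many small specks, so it is the fine plate. The slot 14 plate has few, large holes, so it is the coarse plate. I'll go above the knife in slot -28 and look from close by.

Run:
```python
from h import *
A=cur();B=plan(A,T([.4331,.2745,.10],down(81.5)),n=4)
```

```text
4 x [0.477, 0.182, 0.75, -0.001, 0.001, 0.358]
```

carry_out:
  commands:
    - [[0.477, 0.182, 0.75, 0, 0, 0.358], [0.477, 0.182, 0.75, 0, 0, 0.358], [0.477, 0.182, 0.75, 0, 0, 0.358], [0.477, 0.182, 0.75, 0, 0, 0.358], [0, 0, 0, 0, 0, 0], [0, 0, 0, 0, 0, 0]]

```text
clock: 2.7
position: [0.433, 0.2734, 0.0984]
ee_rot: [0.758, 0.652, -0.002, -0.001]
ft_force: [0.1, -1.5, 0.8]
grip_width: 1.001
grasp_force: 0.0
```

Run:
```python
from h import *
o=get_obs();print(o["position"],o["ee_rot"])
p=camera_params("wrist");im=camera("wrist")[:,:,::-1].copy();np.savez("w2.npz",**p)
for X in([.4325,.2705,.0573],[.4331,.2745,.0573]):
    q=proj(p,X);print(q);cv2.drawMarker(im,tuple(int(v) for v in q),(255,0,255),0,8,1)
cv2.imwrite("pics/w2.png",im)
```

```text
[0.43303758 0.27342608 0.09838632] [ 0.75808371  0.65215294 -0.00200341 -0.00127164]
[322.59576031 279.16265047]
[322.60856571 272.11679476]
```

View pics/w2.png

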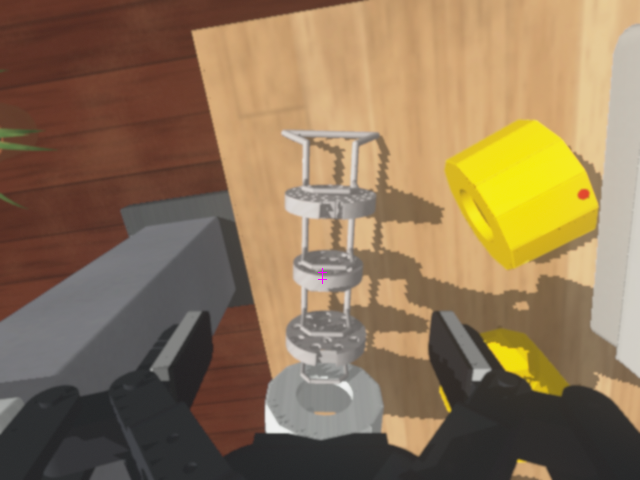

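The rack now runs almost straight down the image: fine (331,203), knife (328,272), coarse (326,338) and ring (324,395). I'll compute the residual angle and offset.

Run:
```python
from h import *
p=np.load("w2.npz")
f=onz(p,(331,207),.0659);k=onz(p,(328,279),.0573);c=onz(p,(326,349),.0659);r=onz(p,(324,395),.054)
for v in(f,k,c,r):print(v.round(4))
for a,b in((f,c),(f,k),(f,r)):print(np.degrees(np.arctan2(*(b-a)[[1,0]])),np.linalg.norm((b-a)[:2]))
```

```text
[0.4425 0.3107 0.0659]
[0.4353 0.2702 0.0573]
[0.4289 0.2335 0.0659]
[0.4219 0.1934 0.054 ]
-99.99480685434956 0.07836952773219248
-99.98715983366935 0.04113843652195801
-99.93796415717374 0.11906350401124002
```

Run:
```python
from h import *
A=cur();B=plan(A,T([.4362,.275,.018],down(80)),n=4)
```

```text
4 x [0.012, 0.013, 0.513, -0.003, 0.001, 0.058]
```

carry_out:
  commands:
    - [[0.012, 0.013, 0.513, 0, 0, 0.058], [0.012, 0.013, 0.513, 0, 0, 0.058], [0.012, 0.013, 0.513, 0, 0, 0.058], [0.012, 0.013, 0.513, 0, 0, 0.058], [0, 0, 0, 0, 0, 0], [0, 0, 0, 0, 0, 0]]

```text
clock: 3.25
position: [0.4369, 0.2747, 0.0196]
ee_rot: [0.766, 0.643, 0.0, 0.001]
ft_force: [-0.1, -0.2, 0.1]
grip_width: 1.002
grasp_force: 0.0
```

carry_out:
  commands:
    - [[0, 0, 0, 0, 0, 0], [0, 0, 0, 0, 0, 0], [0, 0, 0, 0, 0, 0], [0, 0, 0, 0, 0, 0], [0, 0, 0, 0, 0, 0], [0, 0, 0, 0, 0, 0], [0, 0, 0, 0, 0, 0], [0, 0, 0, 0, 0, 0]]
  hand: 1
  force: 40

```text
clock: 3.92
position: [0.4375, 0.2761, 0.0193]
ee_rot: [0.766, 0.643, 0.001, 0.001]
ft_force: [3.2, -1.3, 7.0]
grip_width: 0.453
grasp_force: 40.0
```

Run:
```python
from h import *
A=cur();A[2,3]+=.22;B=plan(A,T([.53,-.06,.24],down(90)),n=10)
```

```text
10 x [-0.815, 0.311, -0.002, 0.003, -0.001, -0.167]
```

carry_out:
  commands:
    - [[0, 0, -0.2, 0, 0, 0], [0, 0, -0.5, 0, 0, 0], [0, 0, -0.8, 0, 0, 0], [0, 0, -1, 0, 0, 0], [0, 0, -1, 0, 0, 0], [0, 0, -1, 0, 0, 0], [0, 0, -1, 0, 0, 0]]

```text
clock: 4.5
position: [0.4346, 0.2759, 0.2403]
ee_rot: [0.765, 0.644, -0.0, -0.0]
ft_force: [0.7, -0.5, -0.3]
grip_width: 0.452
grasp_force: 41.8
```

carry_out:
  commands:
    - [[-0.815, 0.311, 0, 0, 0, -0.167], [-0.815, 0.311, 0, 0, 0, -0.167], [-0.815, 0.311, 0, 0, 0, -0.167], [-0.815, 0.311, 0, 0, 0, -0.167], [-0.815, 0.311, 0, 0, 0, -0.167], [-0.815, 0.311, 0, 0, 0, -0.167], [-0.815, 0.311, 0, 0, 0, -0.167], [-0.815, 0.311, 0, 0, 0, -0.167], [-0.815, 0.311, 0, 0, 0, -0.167], [-0.815, 0.311, 0, 0, 0, -0.167], [0, 0, 0, 0, 0, 0], [0, 0, 0, 0, 0, 0]]

```text
clock: 5.5
position: [0.5283, -0.0615, 0.2378]
ee_rot: [0.708, 0.706, -0.0, -0.001]
ft_force: [0.1, 0.9, -0.8]
grip_width: 0.451
grasp_force: 41.8
```

Run:
```python
from h import *
o=get_obs();print(o["position"],o["ee_rot"],o["ft_force"])
p=camera_params("wrist");im=camera("wrist")[:,:,::-1].copy();np.savez("w3.npz",**p)
print(proj(p,[.5155,0,.16]),proj(p,[.5475,0,.16]),proj(p,[.57,0,.16]))
cv2.imwrite("pics/w3.png",im)
```

```text
[ 0.52827592 -0.06153137  0.23776222] [ 7.07849938e-01  7.06362127e-01 -1.41562123e-04 -9.95898009e-04] [ 0.08289557  0.86741323 -0.81151807]
[300.01916904 148.34901162] [356.57014995 148.28278035] [396.3727049  148.23616448]
```

View pics/w3.png

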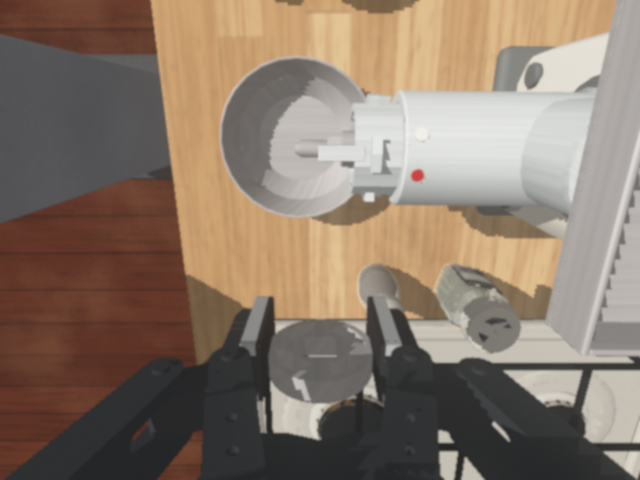

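Pin tip at about (296,149), tongue end at (318,152), barrel edges near v=92 and 206, white dot (422,134), red dot (418,175). I'll get the axis from the barrel's edge planes.

Run:
```python
from h import *
p=np.load("w3.npz");im=cv2.imread("pics/w3.png");hsv=cv2.cvtColor(im,cv2.COLOR_BGR2HSV).astype(float)
S=cv2.GaussianBlur(hsv[:,:,1],(3,3),0)
def planes(us,v0,v1,thr=70):
    top=[];bot=[]
    for u in us:
        c=S[:,u]; m=150
        a=next(v for v in range(v0,40,-1) if c[v]>thr); a+= (c[a]-thr)/(c[a]-c[a+1])
        b=next(v for v in range(v1,260) if c[v]>thr); b-= (c[b]-thr)/(c[b]-c[b-1])
        top.append((u,a));bot.append((u,b))
    return np.array(top),np.array(bot)
t,b=planes(range(410,500,5),110,190);print(t[::4].round(1).tolist(),b[::4].round(1).tolist())
def nrm(pts):
    D=np.array([ray(p,q)[1] for q in pts]);return np.linalg.svd(D)[2][2]
n1,n2=nrm(t),nrm(b);n1*=np.sign(n1[1]);n2*=np.sign(n2[1])
n=n1+n2 if True else 0;n/=np.linalg.norm(n)
c=ray(p,(0,0))[0];ax=np.cross(n1,n2);ax/=np.linalg.norm(ax);ax*=np.sign(ax[0])
print("normals",n1,n2,"axisdir",ax)
y=lambda x,z=.16:c[1]-(n[0]*(x-c[0])+n[2]*(z-c[2]))/n[1]
half=np.arccos(abs(n1@n2))/2
print("axis y at .5155,.55,.6:",y(.5155),y(.55),y(.6),"yaw",np.degrees(np.arctan2(-n[0],n[1])),"dist from r31.5:",.0315/np.sin(half),"z,y gives",np.hypot(c[2]-.16,c[1]-y(.57)))
wht=(hsv[:,:,2]>225)&(hsv[:,:,1]<60);wht[:, :410]=0;wht[:,435:]=0;wht[:120]=0;wht[150:]=0
red=(hsv[:,:,1]>150)&((hsv[:,:,0]<8)|(hsv[:,:,0]>172));red[:,:405]=0;red[:,430:]=0;red[:160]=0;red[190:]=0
for m in(wht,red):
    q=np.argwhere(m)[:,::-1].mean(0);print(q,m.sum(),onz(p,q,.1925))
g=im.mean(2)
for u in(298,302,306,310,335,340,345):print(u,g[138:170,u].astype(int).tolist())
for v in(147,149,151):print(v,g[v,286:326].astype(int).tolist())
```

```text
[[410.0, 89.3], [430.0, 89.5], [450.0, 89.9], [470.0, 90.0], [490.0, 89.9]] [[410.0, 204.7], [430.0, 204.9], [450.0, 206.2], [470.0, 206.5], [490.0, 215.7]]
normals [-0.05228076  0.99794209  0.03712568] [ 0.12682196  0.97263928 -0.19465103] axisdir [0.79213305 0.01880316 0.61005874]
axis y at .5155,.55,.6: 0.002435269935792784 0.0011302379762174568 -0.0007611126898337331 yaw -2.1662953704755417 dist from r31.5: 0.21428266109839914 z,y gives 0.22022125299971432
[421.93626062 134.16855524] 706 [0.57549504 0.00941983 0.1925    ]
[417.04166667 175.09722222] 72 [ 0.57471001 -0.01004202  0.1925    ]
298 [186, 186, 185, 182, 181, 186, 192, 196, 197, 196, 193, 188, 181, 172, 160, 150, 149, 160, 172, 179, 182, 183, 184, 184, 184, 185, 186, 186, 185, 185, 185, 186]
302 [183, 176, 172, 176, 182, 188, 191, 193, 194, 193, 189, 184, 178, 171, 162, 152, 140, 131, 135, 155, 174, 182, 184, 184, 184, 185, 186, 186, 186, 185, 185, 186]
306 [183, 176, 171, 175, 181, 187, 190, 192, 193, 192, 189, 184, 179, 172, 163, 152, 142, 133, 134, 154, 174, 182, 184, 184, 184, 185, 186, 186, 185, 185, 185, 186]
310 
[... 570 characters left out ...]
 222, 223, 221, 221, 221, 220, 216, 195, 156, 121, 107, 108, 121, 153, 187, 206, 210]
147 [184, 184, 184, 185, 184, 185, 184, 186, 190, 194, 197, 197, 196, 195, 193, 193, 193, 192, 193, 192, 192, 193, 192, 192, 192, 191, 191, 191, 191, 191, 192, 197, 208, 217, 219, 218, 219, 218, 218, 218]
149 [185, 185, 185, 185, 185, 185, 185, 186, 187, 188, 190, 189, 188, 186, 185, 184, 184, 185, 184, 184, 184, 185, 185, 185, 185, 185, 185, 185, 185, 185, 186, 191, 207, 218, 220, 220, 220, 220, 220, 220]
151 [186, 186, 185, 187, 186, 186, 185, 185, 181, 174, 171, 171, 172, 172, 171, 171, 171, 171, 171, 172, 172, 173, 173, 173, 172, 173, 173, 174, 173, 173, 175, 184, 206, 220, 222, 222, 222, 222, 222, 222]
```

Run:
```python
from h import *
p=np.load("w3.npz")
print("pin",onz(p,(306,148.2),.16),"tip",onz(p,(294,148.3),.16),"tongue tip",onz(p,(317.8,152.6),.185),"tongue",onz(p,(343,152.8),.185))
# barrel edges linear at u=410..470
for u,a,b in((410,89.3,204.7),(450,89.8,205.8),(470,90,206.5)):
    c,d1=ray(p,(u,a));_,d2=ray(p,(u,b));d=d1+d2;print(c+d*(.16-c[2])/d[2])
```

```text
pin [5.18887155e-01 7.85134221e-05 1.60000000e-01] tip [5.12092475e-01 3.10013839e-05 1.60000000e-01] tongue tip [5.25804699e-01 1.23288614e-04 1.85000000e-01] tongue [5.38485026e-01 1.06330845e-05 1.85000000e-01]
[ 5.77725085e-01 -3.54275668e-04  1.60000000e-01]
[ 0.60036774 -0.00077187  0.16      ]
[ 0.61169558 -0.00100648  0.16      ]
```

Run:
```python
from h import *
p=np.load("w3.npz");M=cur()
th=np.linspace(0,2*np.pi,60)
for tilt in(-30,-20,-10,0,10,20,30):
    Rt=Ro.from_euler('y',tilt,degrees=True).as_matrix();pts=[]
    for sx in(-.0045,.0045):
        for a in th:
            X=Rt@np.array([sx,.02*np.cos(a),.02*np.sin(a)])+[-.004,0,-.018]
            pts.append(proj(p,M[:3,:3]@X+M[:3,3]))
    pts=np.array(pts);print(tilt,pts.min(0).round(),pts.max(0).round())
im=cv2.imread("pics/w3.png")
cv2.imwrite("pics/c3.png",cv2.resize(im[300:420,240:400],(640,480),interpolation=cv2.INTER_CUBIC))
```

```text
-30 [269. 329.] [377. 362.]
-20 [270. 321.] [376. 373.]
-10 [269. 314.] [377. 382.]
0 [269. 307.] [377. 390.]
10 [269. 301.] [377. 396.]
20 [269. 296.] [377. 400.]
30 [269. 292.] [377. 402.]
```

View pics/c3.png

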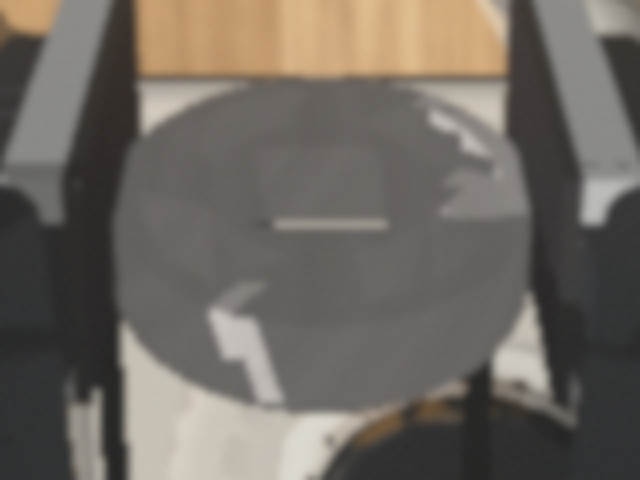

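The knife is held upright and centred, about 9 mm ahead of the TCP along the mincer axis. I'll turn it to face the mouth.

Run:
```python
from h import *
A=cur();B=plan(A,T([.45,.0,.23],down(179.5)),n=16);C=plan(B,T([.485,.0003,.142],down(179.5)),n=4)
print(get_obs()["joint_pos"])
```

```text
16 x [0.167, -0.032, 0.013, 0.0, -0.001, -0.932]
4 x [-0.219, 0.004, 0.55, 0.0, -0.0, -0.0]
[ 0.64579114  0.18408619 -0.68968749  1.66742753  0.11872272  1.33420185
 -0.06307717]
```

carry_out:
  commands:
    - [[0.167, -0.032, 0.013, 0, 0, -0.932], [0.167, -0.032, 0.013, 0, 0, -0.932], [0.167, -0.032, 0.013, 0, 0, -0.932], [0.167, -0.032, 0.013, 0, 0, -0.932], [0.167, -0.032, 0.013, 0, 0, -0.932], [0.167, -0.032, 0.013, 0, 0, -0.932], [0.167, -0.032, 0.013, 0, 0, -0.932], [0.167, -0.032, 0.013, 0, 0, -0.932], [0.167, -0.032, 0.013, 0, 0, -0.932], [0.167, -0.032, 0.013, 0, 0, -0.932], [0.167, -0.032, 0.013, 0, 0, -0.932], [0.167, -0.032, 0.013, 0, 0, -0.932], [0.167, -0.032, 0.013, 0, 0, -0.932], [0.167, -0.032, 0.013, 0, 0, -0.932], [0.167, -0.032, 0.013, 0, 0, -0.932], [0.167, -0.032, 0.013, 0, 0, -0.932], [0, 0, 0, 0, 0, 0]]

```text
clock: 6.97
position: [0.449, 0.0008, 0.2299]
ee_rot: [0.001, 1.0, -0.001, -0.0]
ft_force: [0.6, -0.5, 0.2]
grip_width: 0.453
grasp_force: 41.8
```

carry_out:
  commands:
    - [[-0.219, 0.004, 0.55, 0, 0, 0], [-0.219, 0.004, 0.55, 0, 0, 0], [-0.219, 0.004, 0.55, 0, 0, 0], [-0.219, 0.004, 0.55, 0, 0, 0], [0, 0, 0, 0, 0, 0], [0, 0, 0, 0, 0, 0], [0, 0, 0, 0, 0, 0], [0, 0, 0, 0, 0, 0]]

```text
clock: 7.63
position: [0.4859, -0.0001, 0.1434]
ee_rot: [0.004, 1.0, -0.0, 0.001]
ft_force: [0.8, 0.0, -1.0]
grip_width: 0.456
grasp_force: 41.8
```

Run:
```python
from h import *
o=get_obs();print(o["position"],o["ee_rot"],o["ft_force"],o["joint_pos"][[6]] if hasattr(o["joint_pos"],'shape') else o["joint_pos"])
plan(cur(),T([.485,.0003,.142],down(179.5)),n=1)
b=camera("side")[:,:,::-1];a=camera("scene")[:,:,::-1];w=camera("wrist")[:,:,::-1]
r=lambda i,x,y,ww,hh:cv2.resize(i[y:y+hh,x:x+ww],(400,300),interpolation=cv2.INTER_CUBIC)
cv2.imwrite("pics/c4.png",np.vstack([np.hstack([r(a,310,170,80,60),r(b,290,165,80,60)]),np.hstack([r(w,160,180,320,240),r(w,240,240,160,120)])]))
```

```text
[ 4.85935309e-01 -7.57164045e-05  1.43402433e-01] [ 4.34089885e-03  9.99990035e-01 -3.23427919e-04  9.90799179e-04] [ 0.84913002  0.04802567 -1.042549  ] [1.35292953]
1 x [0.024, 0.009, 0.035, -0.006, 0.019, 0.0]
```

View pics/c4.png

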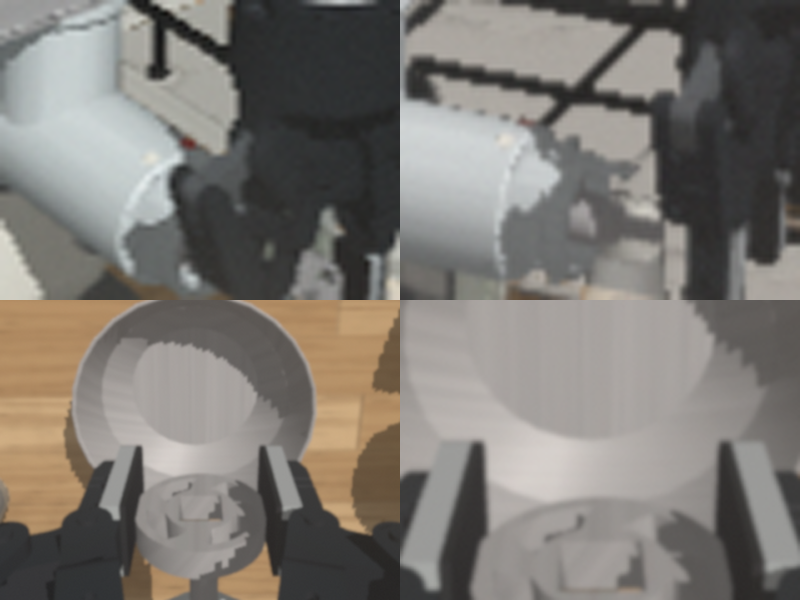

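The side view (right) shows the knife facing the pin, and the wrist view shows the tongue bar centred behind the knife (u 324 against 322). I'll advance gently over the pin.

carry_out:
  commands:
    - [[0, 0.01, 0.035, 0, 0, 0], [-0.1, 0, 0, 0, 0, 0], [-0.1, 0, 0, 0, 0, 0], [-0.1, 0, 0, 0, 0, 0], [-0.1, 0, 0, 0, 0, 0], [0, 0, 0, 0, 0, 0], [0, 0, 0, 0, 0, 0]]

```text
clock: 8.37
position: [0.5017, -0.0, 0.1404]
ee_rot: [0.004, 1.0, 0.0, -0.0]
ft_force: [-0.5, -0.7, -0.5]
grip_width: 0.451
grasp_force: 41.8
```

carry_out:
  commands:
    - [[-0.05, 0, 0, 0, 0, 0], [-0.05, 0, 0, 0, 0, 0], [-0.05, 0, 0, 0, 0, 0], [-0.05, 0, 0, 0, 0, 0], [0, 0, 0, 0, 0, 0], [0, 0, 0, 0, 0, 0]]

```text
clock: 8.87
position: [0.5096, -0.0002, 0.1405]
ee_rot: [0.004, 1.0, 0.0, 0.0]
ft_force: [0.4, 0.4, 0.3]
grip_width: 0.447
grasp_force: 41.8
```

carry_out:
  commands:
    - [[-0.04, 0, -0.03, 0, 0, 0], [-0.04, 0, 0, 0, 0, 0], [-0.04, 0, 0, 0, 0, 0], [0, 0, 0, 0, 0, 0], [0, 0, 0, 0, 0, 0]]

```text
clock: 9.28
position: [0.5143, -0.0003, 0.1417]
ee_rot: [0.004, 1.0, 0.0, -0.0]
ft_force: [-0.1, -0.1, -1.1]
grip_width: 0.453
grasp_force: 41.8
```

carry_out:
  commands:
    - [[-0.025, 0, 0, 0, 0, 0], [-0.025, 0, 0, 0, 0, 0], [-0.025, 0, 0, 0, 0, 0], [0, 0, 0, 0, 0, 0], [0, 0, 0, 0, 0, 0]]

```text
clock: 9.7
position: [0.5173, -0.0003, 0.1417]
ee_rot: [0.004, 1.0, 0.0, 0.0]
ft_force: [-0.2, 0.3, -0.2]
grip_width: 0.453
grasp_force: 41.8
```

carry_out:
  commands:
    - [[-0.025, 0, 0, 0, 0, 0], [-0.025, 0, 0, 0, 0, 0], [-0.025, 0, 0, 0, 0, 0], [0, 0, 0, 0, 0, 0], [0, 0, 0, 0, 0, 0]]

```text
clock: 10.12
position: [0.5205, -0.0003, 0.1418]
ee_rot: [0.004, 1.0, 0.0, 0.0]
ft_force: [0.8, -0.2, -0.6]
grip_width: 0.451
grasp_force: 41.8
```

carry_out:
  commands:
    - [[-0.025, 0, 0, 0, 0, 0], [-0.025, 0, 0, 0, 0, 0], [0, 0, 0, 0, 0, 0], [0, 0, 0, 0, 0, 0]]

```text
clock: 10.45
position: [0.522, -0.0003, 0.1416]
ee_rot: [0.004, 1.0, -0.0, -0.0]
ft_force: [-3.4, -0.0, 1.1]
grip_width: 0.451
grasp_force: 42.0
```

Contact is at the square's end (3.4 N). I'll add light pressure and roll about the axis to find the square.

carry_out:
  commands:
    - [[-0.03, 0, 0, 0, 0, 0], [0, 0, 0, 0, 0, 0], [0, 0, 0, 0, 0, 0]]

```text
clock: 10.7
position: [0.5233, -0.0003, 0.1416]
ee_rot: [0.004, 1.0, -0.0, -0.0]
ft_force: [-4.5, -0.2, 1.8]
grip_width: 0.452
grasp_force: 42.0
```

carry_out:
  commands:
    - [[0, -0.0235, -0.0006, 0.5, 0, 0], [0, -0.0235, -0.0006, 0.5, 0, 0], [0, -0.0235, -0.0006, 0.5, 0, 0], [0, 0, 0, 0, 0, 0]]

```text
clock: 11.03
position: [0.5237, -0.0021, 0.142]
ee_rot: [0.003, 0.997, -0.08, 0.0]
ft_force: [-1.1, -2.1, 1.2]
grip_width: 0.452
grasp_force: 41.9
```

carry_out:
  commands:
    - [[0, -0.0235, -0.0006, 0.5, 0, 0], [0, -0.0235, -0.0006, 0.5, 0, 0], [0, -0.0235, -0.0006, 0.5, 0, 0], [0, 0, 0, 0, 0, 0]]

```text
clock: 11.37
position: [0.5243, -0.005, 0.1428]
ee_rot: [0.003, 0.988, -0.157, 0.0]
ft_force: [0.5, -0.3, 4.5]
grip_width: 0.45
grasp_force: 42.1
```

carry_out:
  commands:
    - [[-0.04, 0, 0, 0, 0, 0], [0, 0, 0, 0, 0, 0], [0, 0, 0, 0, 0, 0]]

```text
clock: 11.62
position: [0.5253, -0.0056, 0.1428]
ee_rot: [0.004, 0.988, -0.155, -0.0]
ft_force: [-1.4, 5.1, 3.7]
grip_width: 0.45
grasp_force: 42.3
```

carry_out:
  commands:
    - [[-0.01, 0.014, -0.02, 0, 0, 0], [0, 0, 0, 0, 0, 0], [0, 0, 0, 0, 0, 0]]

```text
clock: 11.87
position: [0.5255, -0.0055, 0.1431]
ee_rot: [0.004, 0.988, -0.156, -0.001]
ft_force: [-1.0, 2.3, 1.9]
grip_width: 0.455
grasp_force: 42.0
```

carry_out:
  commands:
    - [[-0.04, 0, 0, 0, 0, 0], [0, 0, 0, 0, 0, 0], [0, 0, 0, 0, 0, 0]]

```text
clock: 12.12
position: [0.527, -0.0055, 0.1431]
ee_rot: [0.004, 0.988, -0.157, -0.001]
ft_force: [-1.3, 1.2, 2.1]
grip_width: 0.457
grasp_force: 42.0
```

It is going on with little force. I'll continue to the shoulder.

carry_out:
  commands:
    - [[-0.04, 0.005, -0.01, 0, 0, 0], [-0.03, 0, 0, 0, 0, 0], [0, 0, 0, 0, 0, 0], [0, 0, 0, 0, 0, 0]]

```text
clock: 12.45
position: [0.5295, -0.0054, 0.1432]
ee_rot: [0.004, 0.988, -0.157, -0.001]
ft_force: [-5.5, -1.1, -0.9]
grip_width: 0.451
grasp_force: 41.9
```

carry_out:
  commands:
    - [[-0.03, 0, 0, 0, 0, 0], [0, 0, 0, 0, 0, 0], [0, 0, 0, 0, 0, 0]]

```text
clock: 12.7
position: [0.5306, -0.0054, 0.1432]
ee_rot: [0.004, 0.988, -0.157, -0.001]
ft_force: [-3.9, -1.3, -0.1]
grip_width: 0.45
grasp_force: 41.9
```

carry_out:
  commands:
    - [[-0.05, 0, 0, 0, 0, 0], [0, 0, 0, 0, 0, 0], [0, 0, 0, 0, 0, 0]]

```text
clock: 12.95
position: [0.5324, -0.0054, 0.1432]
ee_rot: [0.004, 0.988, -0.157, -0.001]
ft_force: [-6.9, -1.0, 0.1]
grip_width: 0.453
grasp_force: 42.0
```

carry_out:
  commands:
    - [[0.05, 0, 0, 0, 0, 0], [0.01, 0, 0, 0, 0, 0], [0, 0, 0, 0, 0, 0]]

```text
clock: 13.2
position: [0.5301, -0.0053, 0.1432]
ee_rot: [0.004, 0.988, -0.157, -0.001]
ft_force: [-4.0, -1.2, -1.6]
grip_width: 0.452
grasp_force: 41.9
```

carry_out:
  commands:
    - [[0, 0, 0, 0, 0, 0], [0, 0, 0, 0, 0, 0], [0, 0, 0, 0, 0, 0], [0, 0, 0, 0, 0, 0], [0, 0, 0, 0, 0, 0]]
  hand: -1

```text
clock: 13.62
position: [0.531, -0.0048, 0.1437]
ee_rot: [0.004, 0.988, -0.156, -0.0]
ft_force: [-0.4, 0.6, -0.3]
grip_width: 1.002
grasp_force: 0.0
```

carry_out:
  commands:
    - [[0, 0, -0.3, 0, 0, 0], [0, 0, -0.6, 0, 0, 0], [0, 0, -0.8, 0, 0, 0], [0, 0, -0.8, 0, 0, 0], [0.5, 0, 0, -0.9, 0, 0], [0.5, 0, 0, -0.9, 0, 0], [0.5, 0, 0, -0.9, 0, 0], [0, 0, 0, -0.3, 0, 0]]

```text
clock: 14.28
position: [0.4693, 0.0255, 0.2401]
ee_rot: [0.005, 1.0, 0.002, 0.001]
ft_force: [0.1, -0.3, -0.3]
grip_width: 0.996
grasp_force: 0.0
```

Run:
```python
from h import *
A=cur();print(A.round(4))
u=np.array([-.1736,-.985]);k=np.array([.4355,.271]);c=k+.042*u-.004*u;print("coarse tcp",c)
B=plan(A,T([c[0],c[1],.16],down(80)),n=16);C=plan(B,T([c[0],c[1],.023],down(80)),n=5)
w=camera("side")[:,:,::-1];s=camera("scene")[:,:,::-1]
r=lambda i,x,y,ww,hh:cv2.resize(i[y:y+hh,x:x+ww],(400,300),interpolation=cv2.INTER_CUBIC)
cv2.imwrite("pics/c5.png",np.hstack([r(s,310,170,80,60),r(w,290,165,80,60)]))
```

```text
[[-0.9999  0.0104  0.0024  0.4693]
 [ 0.0104  0.9999  0.003   0.0255]
 [-0.0024  0.0031 -1.      0.2401]
 [ 0.      0.      0.      1.    ]]
coarse tcp [0.4289032 0.23357  ]
16 x [0.32, 0.198, 0.125, 0.003, -0.001, 1.035]
5 x [0.0, 0.0, 0.685, 0.0, 0.0, -0.0]
```

Run:
```python
from h import *
A=cur()
B=plan(A,T([.430,.2345,.14],down(80)),n=17)
```

```text
17 x [0.305, 0.187, 0.146, 0.0, 0.001, 0.974]
```

carry_out:
  commands:
    - [[0.305, 0.187, 0.146, 0, 0, 0.974], [0.305, 0.187, 0.146, 0, 0, 0.974], [0.305, 0.187, 0.146, 0, 0, 0.974], [0.305, 0.187, 0.146, 0, 0, 0.974], [0.305, 0.187, 0.146, 0, 0, 0.974], [0.305, 0.187, 0.146, 0, 0, 0.974], [0.305, 0.187, 0.146, 0, 0, 0.974], [0.305, 0.187, 0.146, 0, 0, 0.974], [0.305, 0.187, 0.146, 0, 0, 0.974], [0.305, 0.187, 0.146, 0, 0, 0.974], [0.305, 0.187, 0.146, 0, 0, 0.974], [0.305, 0.187, 0.146, 0, 0, 0.974], [0.305, 0.187, 0.146, 0, 0, 0.974], [0.305, 0.187, 0.146, 0, 0, 0.974], [0.305, 0.187, 0.146, 0, 0, 0.974], [0.305, 0.187, 0.146, 0, 0, 0.974], [0.305, 0.187, 0.146, 0, 0, 0.974], [0, 0, 0, 0, 0, 0], [0, 0, 0, 0, 0, 0], [0, 0, 0, 0, 0, 0]]

```text
clock: 16.05
position: [0.4287, 0.2369, 0.1396]
ee_rot: [0.764, 0.646, -0.0, 0.0]
ft_force: [0.8, 0.1, -0.4]
grip_width: 1.002
grasp_force: 0.0
```

Run:
```python
from h import *
A=cur();print(A[:3,3],A[:3,0])
p=camera_params("wrist");im=camera("wrist")[:,:,::-1].copy();cv2.imwrite("pics/w4.png",im)
hsv=cv2.cvtColor(im,cv2.COLOR_BGR2HSV)
# predicted plate outline vs. low-saturation rows
u=np.array([-.1736,-.985]);c=np.array([.4295,.2308])
for sx in(-.004,.004):
    print("top edge px",proj(p,[*(c+sx*u),.0659]).round(1))
q=proj(p,[*c,.0659]);print("column sat/grey through plate:")
x=int(q[0])+0
for dx in(-25,0,25):print(dx,[(v,int(hsv[v,x+dx,1]),int(im[v,x+dx].mean())) for v in range(int(q[1])-24,int(q[1])+25,3)])
plan(A,T([.430,.2345,.0239],down(80)),n=5)
```

```text
[0.42874534 0.23693642 0.13963053] [ 1.65871320e-01  9.86147394e-01 -1.51611088e-04]
top edge px [325.2 255.1]
top edge px [325.  267.3]
column sat/grey through plate:
-25 [(237, 92, 170), (240, 77, 160), (243, 19, 145), (246, 13, 185), (249, 18, 146), (252, 14, 162), (255, 15, 164), (258, 19, 128), (261, 13, 206), (264, 11, 212), (267, 12, 209), (270, 21, 205), (273, 86, 178), (276, 91, 176), (279, 90, 176), (282, 89, 176), (285, 91, 170)]
0 [(237, 96, 157), (240, 18, 163), (243, 18, 136), (246, 16, 137), (249, 15, 180), (252, 17, 158), (255, 15, 160), (258, 16, 126), (261, 13, 167), (264, 13, 184), (267, 13, 183), (270, 13, 185), (273, 82, 169), (276, 107, 151), (279, 107, 145), (282, 104, 149), (285, 23, 173)]
25 [(237, 104, 140), (240, 95, 102), (243, 46, 106), (246, 18, 107), (249, 19, 117), (252, 17, 142), (255, 17, 134), (258, 18, 122), (261, 20, 111), (264, 20, 112), (267, 20, 112), (270, 74, 142), (273, 101, 172), (276, 102, 168), (279, 101, 160), (282, 93, 105), (285, 91, 104)]
5 x [-0.011, 0.008, 0.579, 0.0, 0.0, 0.015]
```

carry_out:
  commands:
    - [[-0.023, 0.008, 0.579, 0, 0, 0], [-0.023, 0.008, 0.579, 0, 0, 0], [-0.023, 0.008, 0.579, 0, 0, 0], [-0.023, 0.008, 0.579, 0, 0, 0], [-0.023, 0.008, 0.579, 0, 0, 0], [0, 0, 0, 0, 0, 0], [0, 0, 0, 0, 0, 0]]

```text
clock: 16.68
position: [0.4295, 0.2311, 0.0237]
ee_rot: [0.765, 0.644, -0.001, -0.0]
ft_force: [-0.0, -0.4, 0.6]
grip_width: 1.004
grasp_force: 0.0
```

carry_out:
  commands:
    - [[0, 0, 0, 0, 0, 0], [0, 0, 0, 0, 0, 0], [0, 0, 0, 0, 0, 0], [0, 0, 0, 0, 0, 0], [0, 0, 0, 0, 0, 0], [0, 0, 0, 0, 0, 0], [0, 0, 0, 0, 0, 0]]
  hand: 1
  force: 40

```text
clock: 17.27
position: [0.4303, 0.2321, 0.0249]
ee_rot: [0.765, 0.644, 0.001, 0.0]
ft_force: [-3.0, -1.4, 11.1]
grip_width: 0.553
grasp_force: 39.5
```

Run:
```python
from h import *
A=cur();print(A[:3,3]);A[2,3]+=.22;B=plan(A,T([.44,.0002,.24],down(179.5)),n=17);C=plan(B,T([.475,.0002,.142],down(179.5)),n=4)
```

```text
[0.43034397 0.23206081 0.02487259]
17 x [-0.319, -0.22, 0.007, 0.001, 0.001, -0.974]
4 x [-0.219, 0.002, 0.612, 0.0, -0.0, -0.0]
```

carry_out:
  commands:
    - [[0, 0, -0.2, 0, 0, 0], [0, 0, -0.5, 0, 0, 0], [0, 0, -0.8, 0, 0, 0], [0, 0, -1, 0, 0, 0], [0, 0, -1, 0, 0, 0], [0, 0, -1, 0, 0, 0], [0, 0, -1, 0, 0, 0]]

```text
clock: 17.85
position: [0.4291, 0.2319, 0.2461]
ee_rot: [0.765, 0.644, 0.0, 0.0]
ft_force: [1.4, 0.5, -0.9]
grip_width: 0.548
grasp_force: 41.6
```

carry_out:
  commands:
    - [[-0.319, -0.22, 0.007, 0, 0, -0.974], [-0.319, -0.22, 0.007, 0, 0, -0.974], [-0.319, -0.22, 0.007, 0, 0, -0.974], [-0.319, -0.22, 0.007, 0, 0, -0.974], [-0.319, -0.22, 0.007, 0, 0, -0.974], [-0.319, -0.22, 0.007, 0, 0, -0.974], [-0.319, -0.22, 0.007, 0, 0, -0.974], [-0.319, -0.22, 0.007, 0, 0, -0.974], [-0.319, -0.22, 0.007, 0, 0, -0.974], [-0.319, -0.22, 0.007, 0, 0, -0.974], [-0.319, -0.22, 0.007, 0, 0, -0.974], [-0.319, -0.22, 0.007, 0, 0, -0.974], [-0.319, -0.22, 0.007, 0, 0, -0.974], [-0.319, -0.22, 0.007, 0, 0, -0.974], [-0.319, -0.22, 0.007, 0, 0, -0.974], [-0.319, -0.22, 0.007, 0, 0, -0.974], [-0.319, -0.22, 0.007, 0, 0, -0.974], [0, 0, 0, 0, 0, 0], [0, 0, 0, 0, 0, 0]]

```text
clock: 19.43
position: [0.4393, 0.0002, 0.2391]
ee_rot: [0.005, 1.0, 0.0, -0.0]
ft_force: [0.8, 0.5, -2.5]
grip_width: 0.545
grasp_force: 41.6
```

Run:
```python
from h import *
A=cur();print(A.round(4)); B=plan(A,T([.485,.0002,.1433],down(179.5)),n=4)
```

```text
[[-1.000e+00  9.700e-03 -0.000e+00  4.393e-01]
 [ 9.700e-03  1.000e+00  7.000e-04  2.000e-04]
 [ 0.000e+00  7.000e-04 -1.000e+00  2.391e-01]
 [ 0.000e+00  0.000e+00  0.000e+00  1.000e+00]]
4 x [-0.286, 0.003, 0.598, 0.002, -0.0, -0.002]
```

carry_out:
  commands:
    - [[-0.286, 0.003, 0.598, 0, 0, 0], [-0.286, 0.003, 0.598, 0, 0, 0], [-0.286, 0.003, 0.598, 0, 0, 0], [-0.286, 0.003, 0.598, 0, 0, 0], [0, 0, 0, 0, 0, 0], [0, 0, 0, 0, 0, 0], [0, 0, 0, 0, 0, 0], [0, 0, 0, 0, 0, 0]]

```text
clock: 20.1
position: [0.4855, 0.0003, 0.1449]
ee_rot: [0.004, 1.0, -0.0, 0.001]
ft_force: [0.7, 0.9, -0.9]
grip_width: 0.55
grasp_force: 41.7
```

carry_out:
  commands:
    - [[-0.05, 0, 0, 0, 0, 0], [-0.05, 0, 0, 0, 0, 0], [-0.05, 0, 0, 0, 0, 0], [-0.05, 0, 0, 0, 0, 0], [-0.05, 0, 0, 0, 0, 0], [-0.05, 0, 0, 0, 0, 0], [0, 0, 0, 0, 0, 0], [0, 0, 0, 0, 0, 0]]

```text
clock: 20.77
position: [0.4971, 0.0, 0.143]
ee_rot: [0.004, 1.0, 0.0, -0.0]
ft_force: [0.3, -0.3, -1.2]
grip_width: 0.548
grasp_force: 41.7
```

Settled on the axis, so I'll continue onto the pin.

carry_out:
  commands:
    - [[-0.05, 0.005, -0.005, 0, 0, 0], [-0.05, 0, 0, 0, 0, 0], [-0.05, 0, 0, 0, 0, 0], [-0.05, 0, 0, 0, 0, 0], [0, 0, 0, 0, 0, 0], [0, 0, 0, 0, 0, 0]]

```text
clock: 21.27
position: [0.5052, 0.0001, 0.1432]
ee_rot: [0.004, 1.0, 0.0, -0.0]
ft_force: [-0.5, -0.2, -2.0]
grip_width: 0.549
grasp_force: 41.7
```

carry_out:
  commands:
    - [[-0.03, 0, 0, 0, 0, 0], [-0.03, 0, 0, 0, 0, 0], [-0.03, 0, 0, 0, 0, 0], [0, 0, 0, 0, 0, 0], [0, 0, 0, 0, 0, 0]]

```text
clock: 21.68
position: [0.5087, 0.0001, 0.1432]
ee_rot: [0.004, 1.0, -0.0, -0.0]
ft_force: [-0.1, -0.0, -0.6]
grip_width: 0.545
grasp_force: 41.7
```

carry_out:
  commands:
    - [[-0.03, 0, 0, 0, 0, 0], [-0.03, 0, 0, 0, 0, 0], [-0.03, 0, 0, 0, 0, 0], [0, 0, 0, 0, 0, 0], [0, 0, 0, 0, 0, 0]]

```text
clock: 22.1
position: [0.5124, 0.0001, 0.1432]
ee_rot: [0.004, 1.0, 0.0, 0.0]
ft_force: [-0.2, -0.2, -1.5]
grip_width: 0.547
grasp_force: 41.7
```

carry_out:
  commands:
    - [[-0.03, 0, 0, 0, 0, 0], [-0.03, 0, 0, 0, 0, 0], [-0.03, 0, 0, 0, 0, 0], [0, 0, 0, 0, 0, 0], [0, 0, 0, 0, 0, 0]]

```text
clock: 22.52
position: [0.516, 0.0, 0.1433]
ee_rot: [0.004, 1.0, 0.0, 0.0]
ft_force: [0.6, -0.3, -0.1]
grip_width: 0.548
grasp_force: 41.7
```

carry_out:
  commands:
    - [[-0.03, 0, 0, 0, 0, 0], [-0.03, 0, 0, 0, 0, 0], [0, 0, 0, 0, 0, 0], [0, 0, 0, 0, 0, 0]]

```text
clock: 22.85
position: [0.5184, 0.0, 0.1433]
ee_rot: [0.004, 1.0, 0.0, 0.0]
ft_force: [-0.9, -0.0, -0.8]
grip_width: 0.549
grasp_force: 41.7
```

carry_out:
  commands:
    - [[-0.03, 0, 0, 0, 0, 0], [-0.03, 0, 0, 0, 0, 0], [0, 0, 0, 0, 0, 0], [0, 0, 0, 0, 0, 0]]

```text
clock: 23.18
position: [0.5208, -0.0, 0.1433]
ee_rot: [0.004, 1.0, -0.0, 0.0]
ft_force: [0.3, -0.0, -1.0]
grip_width: 0.547
grasp_force: 41.7
```

carry_out:
  commands:
    - [[-0.03, 0, 0, 0, 0, 0], [-0.03, 0, 0, 0, 0, 0], [0, 0, 0, 0, 0, 0], [0, 0, 0, 0, 0, 0]]

```text
clock: 23.52
position: [0.5228, -0.0, 0.1432]
ee_rot: [0.004, 1.0, -0.0, -0.0]
ft_force: [-3.7, 0.1, 1.2]
grip_width: 0.546
grasp_force: 41.8
```

carry_out:
  commands:
    - [[-0.03, 0, 0, 0, 0, 0], [-0.03, 0, 0, 0, 0, 0], [0, 0, 0, 0, 0, 0], [0, 0, 0, 0, 0, 0]]

```text
clock: 23.85
position: [0.5252, -0.0, 0.1431]
ee_rot: [0.004, 1.0, -0.0, -0.0]
ft_force: [-6.1, 0.5, 2.4]
grip_width: 0.547
grasp_force: 41.9
```

The force rises softly like the spring, so the plate is seated on the knife. I'll ease off and release.

carry_out:
  commands:
    - [[0.03, 0, 0, 0, 0, 0], [0.03, 0, 0, 0, 0, 0], [0, 0, 0, 0, 0, 0], [0, 0, 0, 0, 0, 0]]

```text
clock: 24.18
position: [0.523, -0.0, 0.1432]
ee_rot: [0.004, 1.0, -0.0, -0.0]
ft_force: [-5.1, 0.7, -0.3]
grip_width: 0.544
grasp_force: 41.8
```

carry_out:
  commands:
    - [[0, 0, 0, 0, 0, 0], [0, 0, 0, 0, 0, 0], [0, 0, 0, 0, 0, 0], [0, 0, 0, 0, 0, 0], [0, 0, 0, 0, 0, 0]]
  hand: -1

```text
clock: 24.6
position: [0.5234, -0.0, 0.1434]
ee_rot: [0.004, 1.0, -0.0, 0.0]
ft_force: [-0.3, 0.2, -0.1]
grip_width: 0.999
grasp_force: 0.0
```

carry_out:
  commands:
    - [[0, 0, -0.3, 0, 0, 0], [0, 0, -0.6, 0, 0, 0], [0, 0, -0.8, 0, 0, 0], [0, 0, -0.9, 0, 0, 0], [0, 0, -0.3, 0, 0, 0], [0.9, 0.2, 0, 0, 0, 0], [0.9, 0.3, 0, 0, 0, 0], [0, 0, 0, 0, 0, 0]]

```text
clock: 25.27
position: [0.447, 0.0231, 0.2601]
ee_rot: [0.003, 1.0, -0.001, -0.0]
ft_force: [0.8, 0.9, 1.1]
grip_width: 0.994
grasp_force: 0.0
```

Run:
```python
from h import *
A=cur();print(A[:3,3])
# ring: from coarse grasp TCP (.4303,.2321), coarse centre ~ +3mm u
u=np.array([-.1736,-.985]);c=np.array([.4303,.2321])+.003*u;r=c+.054*u;print("ring",r)
t=r-.008*u;print("tcp",t)
B=plan(A,T([*t,.18],down(80)),n=17)
w=camera("side")[:,:,::-1];s=camera("scene")[:,:,::-1]
rr=lambda i,x,y,ww,hh:cv2.resize(i[y:y+hh,x:x+ww],(400,300),interpolation=cv2.INTER_CUBIC)
cv2.imwrite("pics/c6.png",np.hstack([rr(s,320,180,64,48),rr(w,300,175,64,48)]))
```

```text
[0.44697606 0.0230784  0.26014008]
ring [0.4204048 0.175955 ]
tcp [0.4217936 0.183835 ]
17 x [0.226, 0.152, 0.118, -0.001, 0.001, 0.978]
```

View pics/c6.png

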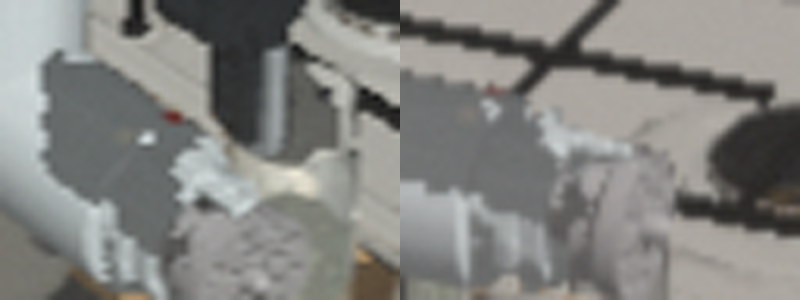

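The plate sits on the pin, with the tongue reaching over its rim at scene crop (240,200). Next is the aluminium ring.

Run:
```python
from h import *
A=cur()
B=plan(A,T([.422,.1837,.16],down(80.3)),n=17)
```

```text
17 x [0.233, 0.15, 0.147, 0.0, 0.002, 0.973]
```

carry_out:
  commands:
    - [[0.233, 0.15, 0.147, 0, 0, 0.973], [0.233, 0.15, 0.147, 0, 0, 0.973], [0.233, 0.15, 0.147, 0, 0, 0.973], [0.233, 0.15, 0.147, 0, 0, 0.973], [0.233, 0.15, 0.147, 0, 0, 0.973], [0.233, 0.15, 0.147, 0, 0, 0.973], [0.233, 0.15, 0.147, 0, 0, 0.973], [0.233, 0.15, 0.147, 0, 0, 0.973], [0.233, 0.15, 0.147, 0, 0, 0.973], [0.233, 0.15, 0.147, 0, 0, 0.973], [0.233, 0.15, 0.147, 0, 0, 0.973], [0.233, 0.15, 0.147, 0, 0, 0.973], [0.233, 0.15, 0.147, 0, 0, 0.973], [0.233, 0.15, 0.147, 0, 0, 0.973], [0.233, 0.15, 0.147, 0, 0, 0.973], [0.233, 0.15, 0.147, 0, 0, 0.973], [0.233, 0.15, 0.147, 0, 0, 0.973], [0, 0, 0, 0, 0, 0], [0, 0, 0, 0, 0, 0], [0, 0, 0, 0, 0, 0]]

```text
clock: 27.03
position: [0.4226, 0.1836, 0.1596]
ee_rot: [0.763, 0.646, 0.0, -0.0]
ft_force: [0.1, -1.0, 0.8]
grip_width: 0.999
grasp_force: 0.0
```

Run:
```python
from h import *
A=cur();print(A[:3,3],A[:3,0])
p=camera_params("wrist");im=camera("wrist")[:,:,::-1].copy();hsv=cv2.cvtColor(im,cv2.COLOR_BGR2HSV)
red=((hsv[:,:,1]>120)&((hsv[:,:,0]<8)|(hsv[:,:,0]>172))&(hsv[:,:,2]>120)).astype(np.uint8)
n,_,st,ce=cv2.connectedComponentsWithStats(red)
u=np.array([-.1616,-.9869])
for i in range(1,n):
    if st[i,4]>8:
        X=onz(p,ce[i],.0885);print(ce[i].round(1),st[i,4],X.round(4),"ring centre",(X[:2]-.0215*u).round(4))
# ring width: low saturation extents on rows
for z in(.0541,):
    q=proj(p,[.4211,.1758,z]);print("pred centre",q)
    for v in range(int(q[1])-40,int(q[1])+41,16):
        m=np.where(hsv[v,200:450,1]<45)[0]+200;print(v,m.min(),m.max(),np.median(m))
sat=(hsv[:,:,1]>150)&(hsv[:,:,0]>20)&(hsv[:,:,0]<35)
ys=np.argwhere(sat)[:,::-1];print("yellow px u-min",ys[:,0].min())
plan(A,T([.422,.1837,.028],down(80.3)),n=6)
```

```text
[0.42261016 0.18362729 0.15960101] [1.65489311e-01 9.86211461e-01 4.92145163e-04]
[534.6   1.6] 28 [0.5466 0.2967 0.0885] ring centre [0.5501 0.3179]
[486.9 228.7] 16 [0.5205 0.1833 0.0885] ring centre [0.5239 0.2045]
[317.8 296.1] 25 [0.4153 0.1562 0.0885] ring centre [0.4187 0.1774]
pred centre [321.80362364 246.84059314]
206 200 338 227.5
222 200 369 292.0
238 200 370 290.0
254 200 369 287.5
270 200 368 288.5
286 200 365 307.0
yellow px u-min 421
6 x [-0.0, -0.002, 0.548, -0.001, -0.001, 0.005]
```

carry_out:
  commands:
    - [[0.013, -0.015, 0.548, 0, 0, 0], [0.013, -0.015, 0.548, 0, 0, 0], [0, 0, 0.4, 0, 0, 0], [0, 0, 0.4, 0, 0, 0], [0, 0, 0.5, 0, 0, 0], [0, 0, 0.5, 0, 0, 0], [0, 0, 0.39, 0, 0, 0], [0, 0, 0, 0, 0, 0], [0, 0, 0, 0, 0, 0]]

```text
clock: 27.83
position: [0.4212, 0.1846, 0.0281]
ee_rot: [0.764, 0.645, -0.0, -0.0]
ft_force: [0.1, 0.0, 0.9]
grip_width: 1.002
grasp_force: 0.0
```

carry_out:
  commands:
    - [[0, 0, 0, 0, 0, 0], [0, 0, 0, 0, 0, 0], [0, 0, 0, 0, 0, 0], [0, 0, 0, 0, 0, 0], [0, 0, 0, 0, 0, 0]]
  hand: 1
  force: 60

```text
clock: 28.25
position: [0.4219, 0.1853, 0.0294]
ee_rot: [0.764, 0.645, 0.001, 0.001]
ft_force: [-2.8, -0.8, 9.1]
grip_width: 0.802
grasp_force: 64.9
```

Run:
```python
from h import *
A=cur();print(A[:3,3]);A[2,3]+=.22;B=plan(A,T([.43,.0002,.25],down(179.5)),n=17)
```

```text
[0.4219343  0.18527883 0.02941178]
17 x [-0.255, -0.175, -0.001, 0.001, 0.001, -0.973]
```

carry_out:
  commands:
    - [[0, 0, -0.2, 0, 0, 0], [0, 0, -0.5, 0, 0, 0], [0, 0, -0.8, 0, 0, 0], [0, 0, -1, 0, 0, 0], [0, 0, -1, 0, 0, 0], [0, 0, -1, 0, 0, 0], [0, 0, -1, 0, 0, 0]]

```text
clock: 28.83
position: [0.4207, 0.1855, 0.2509]
ee_rot: [0.764, 0.645, 0.001, 0.001]
ft_force: [1.5, -0.0, -1.5]
grip_width: 0.796
grasp_force: 68.3
```

carry_out:
  commands:
    - [[-0.255, -0.175, 0, 0, 0, -0.973], [-0.255, -0.175, 0, 0, 0, -0.973], [-0.255, -0.175, 0, 0, 0, -0.973], [-0.255, -0.175, 0, 0, 0, -0.973], [-0.255, -0.175, 0, 0, 0, -0.973], [-0.255, -0.175, 0, 0, 0, -0.973], [-0.255, -0.175, 0, 0, 0, -0.973], [-0.255, -0.175, 0, 0, 0, -0.973], [-0.255, -0.175, 0, 0, 0, -0.973], [-0.255, -0.175, 0, 0, 0, -0.973], [-0.255, -0.175, 0, 0, 0, -0.973], [-0.255, -0.175, 0, 0, 0, -0.973], [-0.255, -0.175, 0, 0, 0, -0.973], [-0.255, -0.175, 0, 0, 0, -0.973], [-0.255, -0.175, 0, 0, 0, -0.973], [-0.255, -0.175, 0, 0, 0, -0.973], [-0.255, -0.175, 0, 0, 0, -0.973], [0, 0, 0, 0, 0, 0], [0, 0, 0, 0, 0, 0]]

```text
clock: 30.42
position: [0.4294, 0.0005, 0.2486]
ee_rot: [0.005, 1.0, 0.0, 0.0]
ft_force: [-0.7, 0.4, -1.7]
grip_width: 0.794
grasp_force: 68.4
```

Run:
```python
from h import *
A=cur();print(A[:3,3])
ax=np.array([np.cos(np.radians(-.5)),np.sin(np.radians(-.5)),0]);h=.0247
def ringpose(x,roll,yc=.0002,zc=.1603):
    R=down(179.5,roll,ax);return T(np.array([x,yc,zc])+h*R[:,2],R)
B=ringpose(.455,-18);print(B.round(4));plan(A,B,n=5)
C=ringpose(.455,-15);D=ringpose(.455,-18);print("3deg step");plan(D,C,n=1)
# ring tilt in hand check: red pip seen by wrist
p=camera_params("wrist");im=camera("wrist")[:,:,::-1].copy();cv2.imwrite("pics/w6.png",im);hsv=cv2.cvtColor(im,cv2.COLOR_BGR2HSV)
red=((hsv[:,:,1]>120)&((hsv[:,:,0]<8)|(hsv[:,:,0]>172))&(hsv[:,:,2]>120)).astype(np.uint8)
n,_,st,ce=cv2.connectedComponentsWithStats(red);print([(ce[i].round(1).tolist(),int(st[i,4])) for i in range(1,n) if st[i,4]>6])
print("pred pip",proj(p,A[:3,:3]@np.array([-.0297,0,-h-.0345])+A[:3,3]))
```

```text
[0.42941342 0.00046133 0.24855243]
[[-1.      0.0083 -0.0027  0.4549]
 [ 0.0087  0.951  -0.309  -0.0074]
 [-0.     -0.309  -0.9511  0.1368]
 [ 0.      0.      0.      1.    ]]
5 x [-0.128, 0.032, 0.561, 0.601, 0.001, -0.003]
3deg step
1 x [-0.0, 0.032, -0.001, -0.5, 0.0, 0.0]
[]
pred pip [320.72153989 506.69793008]
```

carry_out:
  commands:
    - [[-0.128, 0.032, 0.561, 0.601, 0, 0], [-0.128, 0.032, 0.561, 0.601, 0, 0], [-0.128, 0.032, 0.561, 0.601, 0, 0], [-0.128, 0.032, 0.561, 0.601, 0, 0], [-0.128, 0.032, 0.561, 0.601, 0, 0], [0, 0, 0, 0, 0, 0], [0, 0, 0, 0, 0, 0], [0, 0, 0, 0, 0, 0]]

```text
clock: 31.13
position: [0.4552, -0.0074, 0.1376]
ee_rot: [0.005, 0.988, -0.156, -0.0]
ft_force: [-0.1, 0.3, -1.5]
grip_width: 0.796
grasp_force: 68.5
```

carry_out:
  commands:
    - [[-0.15, 0, 0, 0, 0, 0], [-0.15, 0, 0, 0, 0, 0], [-0.15, 0, 0, 0, 0, 0], [-0.15, 0, 0, 0, 0, 0], [-0.15, 0, 0, 0, 0, 0], [0, 0, 0, 0, 0, 0], [0, 0, 0, 0, 0, 0]]

```text
clock: 31.72
position: [0.4852, -0.0079, 0.136]
ee_rot: [0.004, 0.988, -0.156, -0.001]
ft_force: [-0.0, -0.3, -1.5]
grip_width: 0.795
grasp_force: 68.5
```

```bash
cat >> h.py <<'E'
AX=np.array([np.cos(np.radians(-.5)),np.sin(np.radians(-.5)),0])
def ringpose(x,roll,yc=.0002,zc=.1603,h=.0247):
    R=down(179.5,roll,AX);return T(np.array([x,yc,zc])+h*R[:,2],R)
E
python3 - <<'E'
from h import *
A=cur();print(A[:3,3]);plan(A,ringpose(A[0,3],-18),n=1)
E
```

```text
[ 0.48519968 -0.00790409  0.13600812]
1 x [0.002, 0.005, -0.023, -0.001, -0.003, 0.004]
```

carry_out:
  commands:
    - [[-0.1, 0.005, -0.02, 0, 0, 0], [-0.1, 0, 0, 0, 0, 0], [-0.1, 0, 0, 0, 0, 0], [-0.1, 0, 0, 0, 0, 0], [0, 0, 0, 0, 0, 0], [0, 0, 0, 0, 0, 0]]

```text
clock: 32.22
position: [0.5011, -0.0076, 0.1368]
ee_rot: [0.004, 0.988, -0.157, -0.001]
ft_force: [-0.5, -0.3, -1.5]
grip_width: 0.795
grasp_force: 68.5
```

carry_out:
  commands:
    - [[-0.06, 0, 0, 0, 0, 0], [-0.06, 0, 0, 0, 0, 0], [-0.06, 0, 0, 0, 0, 0], [-0.06, 0, 0, 0, 0, 0], [-0.06, 0, 0, 0, 0, 0], [0, 0, 0, 0, 0, 0], [0, 0, 0, 0, 0, 0]]

```text
clock: 32.8
position: [0.5131, -0.0078, 0.1368]
ee_rot: [0.004, 0.988, -0.157, -0.001]
ft_force: [-0.3, 0.7, -2.0]
grip_width: 0.798
grasp_force: 68.5
```

Run:
```python
from h import *
A=cur();print(A[:3,3]);plan(A,ringpose(A[0,3],-18),n=1)
```

```text
[ 0.51310654 -0.00775808  0.13684897]
1 x [0.002, 0.008, -0.002, -0.004, 0.001, 0.004]
```

Aligned. I'll step through the lug zone at 1 to 2 mm per row.

carry_out:
  commands:
    - [[-0.04, 0.005, 0, 0, 0, 0], [-0.04, 0, 0, 0, 0, 0], [-0.04, 0, 0, 0, 0, 0], [-0.04, 0, 0, 0, 0, 0], [0, 0, 0, 0, 0, 0], [0, 0, 0, 0, 0, 0]]

```text
clock: 33.3
position: [0.5195, -0.0077, 0.1368]
ee_rot: [0.004, 0.988, -0.157, -0.001]
ft_force: [0.3, 0.5, -1.4]
grip_width: 0.796
grasp_force: 68.5
```

carry_out:
  commands:
    - [[-0.03, 0, 0, 0, 0, 0], [-0.03, 0, 0, 0, 0, 0], [-0.03, 0, 0, 0, 0, 0], [0, 0, 0, 0, 0, 0], [0, 0, 0, 0, 0, 0]]

```text
clock: 33.72
position: [0.5231, -0.0077, 0.1368]
ee_rot: [0.004, 0.988, -0.157, -0.001]
ft_force: [-0.5, -0.6, -1.8]
grip_width: 0.798
grasp_force: 68.5
```

carry_out:
  commands:
    - [[-0.03, 0, 0, 0, 0, 0], [-0.03, 0, 0, 0, 0, 0], [0, 0, 0, 0, 0, 0], [0, 0, 0, 0, 0, 0]]

```text
clock: 34.05
position: [0.5255, -0.0077, 0.1368]
ee_rot: [0.004, 0.988, -0.157, -0.001]
ft_force: [0.1, 0.2, -0.9]
grip_width: 0.798
grasp_force: 68.6
```

carry_out:
  commands:
    - [[-0.03, 0, 0, 0, 0, 0], [-0.03, 0, 0, 0, 0, 0], [0, 0, 0, 0, 0, 0], [0, 0, 0, 0, 0, 0]]

```text
clock: 34.38
position: [0.5275, -0.0078, 0.1367]
ee_rot: [0.004, 0.988, -0.157, -0.001]
ft_force: [-3.8, 0.6, -0.0]
grip_width: 0.796
grasp_force: 68.8
```

carry_out:
  commands:
    - [[-0.03, 0, 0, 0, 0, 0], [-0.03, 0, 0, 0, 0, 0], [0, 0, 0, 0, 0, 0], [0, 0, 0, 0, 0, 0]]

```text
clock: 34.72
position: [0.53, -0.0077, 0.1367]
ee_rot: [0.004, 0.988, -0.157, -0.001]
ft_force: [-4.6, -0.0, -0.1]
grip_width: 0.797
grasp_force: 68.8
```

carry_out:
  commands:
    - [[-0.03, 0, 0, 0, 0, 0], [-0.03, 0, 0, 0, 0, 0], [0, 0, 0, 0, 0, 0], [0, 0, 0, 0, 0, 0]]

```text
clock: 35.05
position: [0.5321, -0.0078, 0.1365]
ee_rot: [0.004, 0.988, -0.157, -0.001]
ft_force: [-5.8, 0.7, -1.2]
grip_width: 0.799
grasp_force: 68.8
```

carry_out:
  commands:
    - [[-0.03, 0, 0, 0, 0, 0], [0, 0, 0, 0, 0, 0], [0, 0, 0, 0, 0, 0]]

```text
clock: 35.3
position: [0.5324, -0.0078, 0.1363]
ee_rot: [0.004, 0.988, -0.157, -0.002]
ft_force: [-10.7, 0.7, 1.3]
grip_width: 0.792
grasp_force: 69.1
```

carry_out:
  commands:
    - [[0, 0.032, -0.001, -0.5, 0, 0], [0, 0.032, -0.001, -0.5, 0, 0], [0, 0.032, -0.001, -0.5, 0, 0], [0, 0.032, -0.001, -0.5, 0, 0], [0, 0, 0, 0, 0, 0]]

```text
clock: 35.72
position: [0.5324, -0.0039, 0.135]
ee_rot: [0.005, 0.999, -0.051, -0.002]
ft_force: [-9.7, 0.7, -1.7]
grip_width: 0.796
grasp_force: 68.7
```

Run:
```python
from h import *
A=cur();print(A[:3,3],get_obs()["torque"],get_obs()["ft_force"]);plan(A,ringpose(A[0,3],-6),n=1)
```

```text
[ 0.5324279  -0.00386058  0.13504764] [ 0.27860163  1.83444017 -0.10728809] [-9.73360496  0.73392956 -1.65393206]
1 x [0.001, 0.035, -0.021, 0.025, -0.034, -0.016]
```

carry_out:
  commands:
    - [[0.02, 0.01, -0.01, 0, 0, 0], [0, 0, 0, 0, 0, 0], [0, 0, 0, 0, 0, 0]]

```text
clock: 35.97
position: [0.5319, -0.0035, 0.1354]
ee_rot: [0.005, 0.999, -0.053, -0.002]
ft_force: [-7.0, -2.7, -3.3]
grip_width: 0.796
grasp_force: 68.6
```

Run:
```python
from h import *
A=cur();print(A[:3,3],get_obs()["torque"],get_obs()["ft_force"]);plan(A,ringpose(A[0,3],-6),n=1)
```

```text
[ 0.53191392 -0.00353881  0.13535133] [-0.34978287  1.27115427 -0.1604902 ] [-6.98384472 -2.69204647 -3.30701812]
1 x [0.001, 0.028, -0.013, -0.02, -0.026, -0.003]
```

carry_out:
  commands:
    - [[0, 0.032, -0.001, -0.5, 0, 0], [0, 0.032, -0.001, -0.5, 0, 0], [0, 0.032, -0.001, -0.5, 0, 0], [0, 0.032, -0.001, -0.5, 0, 0], [0, 0, 0, 0, 0, 0], [0, 0, 0, 0, 0, 0]]

```text
clock: 36.47
position: [0.5322, 0.0013, 0.1355]
ee_rot: [0.005, 0.999, 0.052, -0.001]
ft_force: [-6.9, -3.2, -2.2]
grip_width: 0.797
grasp_force: 68.9
```

Run:
```python
from h import *
A=cur();print(A[:3,3],get_obs()["torque"],get_obs()["ft_force"]);plan(A,ringpose(A[0,3],6),n=1)
```

```text
[0.53218183 0.00129754 0.1354557 ] [-0.71713691  1.23406117  0.1022565 ] [-6.86232455 -3.24746518 -2.16188104]
1 x [-0.0, 0.038, -0.003, -0.011, -0.021, -0.013]
```

carry_out:
  commands:
    - [[0, 0.028, -0.001, -0.5, 0, 0], [0, 0.028, -0.001, -0.5, 0, 0], [0, 0.028, -0.001, -0.5, 0, 0], [0, 0.028, -0.001, -0.5, 0, 0], [0, 0, 0, 0, 0, 0], [0, 0, 0, 0, 0, 0]]

```text
clock: 36.97
position: [0.532, 0.0063, 0.1362]
ee_rot: [0.004, 0.988, 0.156, -0.001]
ft_force: [-6.3, -0.9, -3.1]
grip_width: 0.794
grasp_force: 69.0
```

Run:
```python
from h import *
A=cur();print(A[:3,3],get_obs()["torque"],get_obs()["ft_force"]);plan(A,ringpose(A[0,3],18),n=1)
```

```text
[0.53202331 0.00634281 0.13619379] [-0.54322861  1.188127    0.43807   ] [-6.33707504 -0.86085077 -3.10828572]
1 x [-0.001, 0.04, -0.003, -0.004, -0.026, -0.008]
```

carry_out:
  commands:
    - [[0.02, 0, 0, 0, 0, 0], [0.02, 0, 0, 0, 0, 0], [0.02, 0, 0, 0, 0, 0], [0, 0, 0, 0, 0, 0], [0, 0, 0, 0, 0, 0]]

```text
clock: 37.38
position: [0.5301, 0.0066, 0.1365]
ee_rot: [0.004, 0.988, 0.156, -0.0]
ft_force: [-5.5, -1.5, -3.5]
grip_width: 0.795
grasp_force: 68.9
```

carry_out:
  commands:
    - [[0.02, 0, 0, 0, 0, 0], [0.02, 0, 0, 0, 0, 0], [0, 0, 0, 0, 0, 0], [0, 0, 0, 0, 0, 0]]

```text
clock: 37.72
position: [0.5298, 0.0067, 0.1372]
ee_rot: [0.004, 0.988, 0.156, 0.001]
ft_force: [3.5, -2.7, -7.8]
grip_width: 0.798
grasp_force: 69.3
```

Run:
```python
from h import *
A=cur()
# mouth .5445; expected marks
def mk(ang,x,r=.0345):
    a=np.radians(ang);return np.array([.5445+x,.0002-r*np.sin(a),.1603+r*np.cos(a)])
for n in("scene","side"):
    p=camera_params(n);im=camera(n)[:,:,::-1].copy();cv2.imwrite(f"pics/{n}7.png",im);hsv=cv2.cvtColor(im,cv2.COLOR_BGR2HSV)
    red=((hsv[:,:,1]>110)&((hsv[:,:,0]<10)|(hsv[:,:,0]>170))&(hsv[:,:,2]>70)).astype(np.uint8)
    print(n,"pip at lock pred",proj(p,mk(18,18)).round(1),"pip -6:",proj(p,mk(-6,18)).round(1),"reddot r32 x26",proj(p,mk(18,28,.032)).round(1))
    k,_,st,ce=cv2.connectedComponentsWithStats(red);q=proj(p,mk(18,18))
    print([(ce[i].round(1).tolist(),int(st[i,4])) for i in range(1,k) if np.linalg.norm(ce[i]-q)<40])
```

```text
scene pip at lock pred [-150.8 -132.1] pip -6: [-151.6 -132.2] reddot r32 x26 [-167.5 -143. ]
[]
side pip at lock pred [-924.   -51.4] pip -6: [-926.6  -51.5] reddot r32 x26 [-991.6  -64.3]
[]
```

Pulling back now meets resistance, so the ring is held by its lugs. I'll check the pip before letting go.

```bash
cat > pip.py <<'E'
from h import *
def mk(ang,x,r=.0345):
    a=np.radians(ang);return np.array([.5445+x/1000,.0002-r*np.sin(a),.1603+r*np.cos(a)])
for n in("scene","side","wrist"):
    p=camera_params(n);im=camera(n)[:,:,::-1].copy();hsv=cv2.cvtColor(im,cv2.COLOR_BGR2HSV)
    red=((hsv[:,:,1]>100)&((hsv[:,:,0]<10)|(hsv[:,:,0]>170))&(hsv[:,:,2]>60)).astype(np.uint8)
    print(n,"pip lock",proj(p,mk(18,18)).round(1),"6deg:",proj(p,mk(6,18)).round(1),"-18deg",proj(p,mk(-18,18)).round(1),"reddot",proj(p,mk(18,29,.0315)).round(1))
    k,_,st,ce=cv2.connectedComponentsWithStats(red);q=proj(p,mk(18,18))
    print([(ce[i].round(1).tolist(),int(st[i,4])) for i in range(1,k) if np.linalg.norm(ce[i]-q)<60])
E
python3 pip.py
```

```text
scene pip lock [351.3 199.4] 6deg: [348.7 199.9] -18deg [343.3 202.8] reddot [347.6 198.5]
[]
side pip lock [321.9 189. ] 6deg: [320.5 189.7] -18deg [317.5 193.3] reddot [316.4 189.5]
[]
wrist pip lock [325.5 511.1] 6deg: [348.9 508.6] -18deg [388.4 490.3] reddot [325.5 526.4]
[]
```

carry_out:
  commands:
    - [[-0.01, 0, 0.01, 0, 0, 0], [0, 0, 0, 0, 0, 0], [0, 0, 0, 0, 0, 0]]

```text
clock: 38.22
position: [0.5298, 0.0069, 0.1371]
ee_rot: [0.004, 0.988, 0.156, 0.001]
ft_force: [0.7, -4.7, -1.8]
grip_width: 0.797
grasp_force: 70.2
```

carry_out:
  commands:
    - [[0, -0.01, 0, 0, 0, 0], [0, 0, 0, 0, 0, 0], [0, 0, 0, 0, 0, 0]]

```text
clock: 38.47
position: [0.5298, 0.0069, 0.1371]
ee_rot: [0.004, 0.988, 0.156, 0.001]
ft_force: [-0.9, -4.1, 2.8]
grip_width: 0.795
grasp_force: 70.4
```

carry_out:
  commands:
    - [[0, 0, 0, 0, 0, 0], [0, 0, 0, 0, 0, 0], [0, 0, 0, 0, 0, 0], [0, 0, 0, 0, 0, 0], [0, 0, 0, 0, 0, 0]]
  hand: -1

```text
clock: 38.88
position: [0.5295, 0.0072, 0.1366]
ee_rot: [0.004, 0.988, 0.156, 0.001]
ft_force: [0.4, 0.7, -0.4]
grip_width: 1.003
grasp_force: 0.0
```

carry_out:
  commands:
    - [[0, 0, -0.2, 0, 0, 0], [0, 0, -0.4, 0, 0, 0], [0, 0, -0.6, 0, 0, 0], [0, 0, -0.8, 0, 0, 0], [0, 0, -0.8, 0, 0, 0], [0, 0, -0.4, 0, 0, 0], [0.9, 0, 0, 0.9, 0, 0], [0.9, 0, 0, 0.9, 0, 0], [0.9, 0, 0, 0.9, 0, 0], [0.6, 0, 0, 0.3, 0, 0], [0, 0, 0, 0, 0, 0]]

```text
clock: 39.8
position: [0.3943, -0.03, 0.2594]
ee_rot: [0.003, 1.0, -0.003, 0.0]
ft_force: [1.2, -0.2, 0.0]
grip_width: 1.003
grasp_force: 0.0
```

```bash
python3 pip.py
```

```text
scene pip lock [351.3 199.4] 6deg: [348.7 199.9] -18deg [343.3 202.8] reddot [347.6 198.5]
[([347.7, 198.3], 3), ([353.5, 200.0], 2)]
side pip lock [321.9 189. ] 6deg: [320.5 189.7] -18deg [317.5 193.3] reddot [316.4 189.5]
[]
wrist pip lock [351.2 471. ] 6deg: [361.1 472.9] -18deg [380.5 470.9] reddot [351.9 478.7]
[]
```

The scene camera shows the pip at (353.5,200), beside the red dot at (347.7,198.3). That is the locked position, and the gripper is clear.

```bash
python3 -c "
from workcell import *
print(hand_in())"
```

```text
the job is handed in; nothing more can be done
None
```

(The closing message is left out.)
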